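# Clamp a biscuit tile flat in the marking jig

## Task

Slide the tallest tile straight up out of its slot in the wooden rack by its top edge, stand it leaning on the sloping wooden rest and let go, then take it again by its two long sides and lay it flat on the bed of the marking jig, between the end stop and the sliding jaw, and let go. Finally draw the jaw in until it holds the tile squarely and snugly against the end stop. The biscuit ware is brittle: do not drop the tile, and leave the other tiles, and the little beaker and pot beside the rest, where they are.

Things in the scene. Friction and masses are not known exactly. Their poses are not given: they have to be found in the camera images.
- tile_long: the tallest tile, plain rectangular cream biscuit-fired clay, 8 thick (its x) x 56 wide (its y) x 130 long (its z), about 120 g; origin at the centre of its lower short end, its z running up to the other end. It starts upright in one of the rack's slots. Either face may end up on top, either end at the stop
- tile_mid (a point): centre of the tallest tile (65 mm from either end); its axes are the tile's
- tile_short: shorter rectangular tile of the same clay, 8 x 56 x 90, in another slot; origin centre of lower end; to be left there
- tile_arched: narrow tile with a round-arched top, 8 x 42 x 101, in another slot; origin centre of lower end; to be left there
- rack: fixed wooden rack, 165 (its x) x 85 (its y), 52 high; origin at the centre of its underside on the table. Three slots side by side along its x, centres at x = -45, 0 and +45 mm, each 11 wide in x and 69 long in y, floor 12 mm and rim 52 mm above the table; tiles stand in them with their faces square to the rack's x. Which tile is in which slot varies
- rest: fixed wooden leaning rest, 150 (its x) x 86; origin under its centre. Its board faces +x, leaning back 32 degrees from upright: 40 wide in y, rising from x = 40, z = 28 mm to x = -1, z = 94 mm. At its foot a ledge square to it, 56 wide, projects 16 mm. A tile stood there leans back (top to -x), overhanging 52 mm at the top and 8 mm either side, so fingers can pass
- rest_mid (a point): where the centre of the tallest tile is when it leans on the rest with its end on the ledge, at x = +8.9, y = 0, z = 85.2 mm in the rest's frame
- jig: fixed marking jig; base plate x = -88 to 178 mm, 86 wide in y, 12 high; origin on the table below the middle of the bed. Its x runs from end stop to jaw. The dark steel bed (116 long in x, 38 wide) has its top 40 mm above the table; fingers can pass down its long sides, to 12 mm. Steel end stop: face at x = -65 mm, 60 wide, rising to 54 mm
- bed (a point): centre of the bed's top (z = 40 mm in the jig's frame), axes as the jig's; the tile's centre ends 4 mm above it once clamped
- jaw_grip (a point): middle of the black upright grip on the jaw, 85 mm above the table; the grip is 14 thick along the jig's x, 40 wide in y and runs from 52 to 94 mm above the table; the jaw's clamping face, 56 wide, 16 to 54 mm above the table, is 7 mm from this point towards the end stop
- jaw (a joint): travel of the sliding jaw from fully open towards the end stop (along the jig's -x), m; the face is 175 mm from the stop at 0, and 130 mm at 0.045, where it meets the clamped tile; at most 0.055. It slides against about 2.5 N of friction, pushes a loose tile along, and stays where it is left. It starts partly open, leaving 155 to 175 mm
- beaker: bystander: small open biscuit beaker, 40 across, 48 high, between rest and its neighbour on +y; origin under its centre
- pot: bystander: small lidded pot, 36 across, 55 high, between rest and its neighbour on -y; origin under its centre
There are look-alikes about, which are no part of the job. Leave any blue or green look-alike of the rack alone. Leave any yellow look-alike of the rest alone.

How it is judged:
By the outcome, as a careful person would: the job done as asked, in the order asked, and still so for the second after the job is handed in, with the robot touching nothing.
It also fails if it takes over 67 s, if anything falls off the work surface, if the arm or the gripper's body presses on something with over 40 N, if the wrist force passes 120 N, or if a joint passes its speed limit or range.

## Robot

A 6-joint arm with a two-finger parallel gripper is mounted at the origin on the work surface. World frame = base frame: x ahead of the robot, y to its left, z up, the work surface at z = 0. Lengths are in m, angles in rad, forces in N, time in s.
With the tool pointing down it reaches from about 0.425 to 0.95 m from the base axis. Payload 3.5 kg.
Tool frame: the origin (TCP) lies between the finger pads; the fingertips stand 17 mm ahead of it and the grasp point (between the pads) lies 2 mm behind it; z points along the fingers, y is the direction in which the jaws open and shut (so a half turn about z gives the same grasp; the last joint's range is limited). The gripper opens to 85 mm and grips with 20 to 120 N. Pads are 22 mm wide; open, the fingers measure 114 mm over their backs; the gripper's body (76 mm by 85 mm) begins 54 mm behind the grasp point. The pads swing forward as they close: fully open they stand 13 mm farther back than shut.
Start: joints at [1.199, 0.286, 1.577, -0, 1.279, -0.15], TCP at [0.148, 0.658, 0.248] pointing down, gripper open.
Joint ranges: [-2.77, 2.77], [-0.9, 2.22], [0.21, 2.48], [-1.53, 4.67], [0.24, 2.81], [-2.84, 2.84]. Speed limits (rad/s): [2.79, 2.79, 3.14, 3.14, 3.14, 3.14].

## Interface

Orientations are given as a unit quaternion [x, y, z, w].
In Python, from plant import ctrl gives the robot as it stands.
- The arm moves only by the tool carry_out, never from a script. Its argument "commands" is a list of rows, each an object with "delta_pos": the shift along the tool's x, y, z in m, a list of three; "delta_rot": the turn, a rotation vector about the tool's x, y, z in rad, a list of three; "claw": the opening in per cent of the stroke, from 0 (shut) to 100 (fully open). A call has 1 to 8 rows; each row is the pose to reach, as a shift and turn from the pose measured when the call began, along the tool's axes at that moment; what a row does not reach only later rows make up. A row lasts 1/12 s, in which the tool goes at most 41.7 mm and 7.16 degrees, less where a joint would pass 70% of its speed; a pose out of reach is approached as far as the arm can. A call with a gripper value outside its range is refused whole. The fingers move at their own pace and stop on an object; "force" is the grip in N (left out, the last holds). Time passes only in rows, so rows that repeat a pose let the fingers close. It gives the time, the measured TCP pose, the force and the opening at its end, in the units of the state.
- ctrl.get_state(): the state, without advancing time (a new reading comes with each control period).
- ctrl.read_camera(name): name is "scene" or "top" or "wrist"; returns (picture, depth): 400x640x3 uint8, red, green, blue; 400x640 float32, m along the optical axis (not along the pixel's ray), 0 where there is no reading.
- ctrl.camera_info(name): a dict with "fx", "fy", "cx", "cy" (pixels), "rvec" (rotation vector, rad) and "tvec" (3), from world to camera coordinates, as OpenCV has them; the wrist camera has in their place "mount" (4x4, takes a point from camera to tool coordinates, whose origin is the TCP and whose axes are the flange's). Camera axes: x right, y down, z forward; pixel columns grow to the right and rows downward; lengths in m; the calibration is good to about 2 mm. A picture is of the moment at which its call begins: read the wrist's pose just before it. camera_info takes no time and is no camera call.
- ctrl.sign_off(): hands the job in, once; it reports no verdict.
The state is a dict: "time": time; "qpos": joint angles; "dq": joint speeds; "joint_efforts": joint torques, N m; "eef_pos": TCP position; "tcp_rot": TCP orientation; "contact_force": force on the tool from outside, world axes, zero at the start; "wrist_torque": the same for the moment, N m; "opening": opening from 0.0 (shut) to 1.0 (fully open).
Only numpy, scipy, OpenCV 4.12 (cv2) and the standard library are available. Lean on these libraries where they do the work, as an engineer would, in place of code of your own. Each camera call takes 0.05 s, during which the arm holds its last target.

## Working session

There is one attempt and no reset: what is moved stays moved. The work goes in short steps, Python scripts to look and compute and a tool call to move; the robot and the scene stay as the last step left them, time stands still between calls to the robot, and variables do not carry over. Pictures are saved under pics/ and viewed, and the job is handed in when it is done.

Besides the shell and the picture viewer there is one more tool, called after "Emit:" by a JSON object that holds its "api" and its "payload". carry_out: Moves the arm, as the interface text tells. Its arguments: {"type":"object","properties":{"commands":{"type":"array"},"force":{"type":"number"}},"required":["commands"]}

```bash
ls; mkdir -p pics
python3 - <<'E'
from plant import ctrl
import cv2,numpy as np
print(ctrl.get_state())
for n in ("scene","top"):
    p,d=ctrl.read_camera(n); cv2.imwrite(f"pics/{n}0.png",p[:,:,::-1]); np.save(f"pics/{n}0.npy",d)
    print(n,ctrl.camera_info(n))
print(ctrl.camera_info("wrist"))
E
```

```text
pics
{'time': 0.0, 'qpos': array([ 1.19899942e+00,  2.87177231e-01,  1.57820149e+00,  1.76770641e-05,
        1.27858518e+00, -1.49992201e-01]), 'dq': array([ 2.93426864e-06, -1.51978458e-04,  3.43946020e-04, -1.06093574e-03,
        1.02523359e-03, -1.34545521e-03]), 'joint_efforts': array([-3.12065731e-04, -4.05987668e+01, -2.92619491e+01, -1.26012378e-04,
        5.89506497e-03, -2.56721311e-09]), 'eef_pos': array([0.14822661, 0.65788493, 0.24692615]), 'tcp_rot': array([ 1.10677618e-01,  9.93855653e-01, -1.14332136e-03, -3.14000694e-04]), 'contact_force': array([ 0.22873769,  1.31387985, -0.04208017]), 'wrist_torque': array([ 0.01838331, -0.00254506, -0.04877813]), 'opening': 1.0031092540943956}
scene {'fx': 492.0744225836883, 'fy': 492.0744225836883, 'cx': 323.9532104066176, 'cy': 202.70370955053764, 'rvec': array([ 2.39285889,  0.7158518 , -0.26787288]), 'tvec': array([-0.46389791, -0.1053947 ,  1.36763091])}
top {'fx': 494.73706164410476, 'fy': 494.73706164410476, 'cx': 323.62341243621864, 'cy': 199.37001576379808, 'rvec': array([ 2.14292525, -2.20395767,  0.11598041]), 'tvec': array([0.06899735, 0.50614373, 1.09878152])}
{'fx': 314.0025940588927, 'fy': 314.0025940588927, 'cx': 315.1010353462534, 'cy': 199.4431687328934, 'mount': array([[ 2.96501539e-04, -9.55804972e-01, -2.94001306e-01,
         7.54626518e-02],
       [ 9.99999825e-01,  1.32748862e-04,  5.76934394e-04,
         7.31323763e-04],
       [-5.12408423e-04, -2.94001425e-01,  9.55804844e-01,
        -1.25581268e-01],
       [ 0.00000000e+00,  0.00000000e+00,  0.00000000e+00,
         1.00000000e+00]])}
```

View pics/scene0.png

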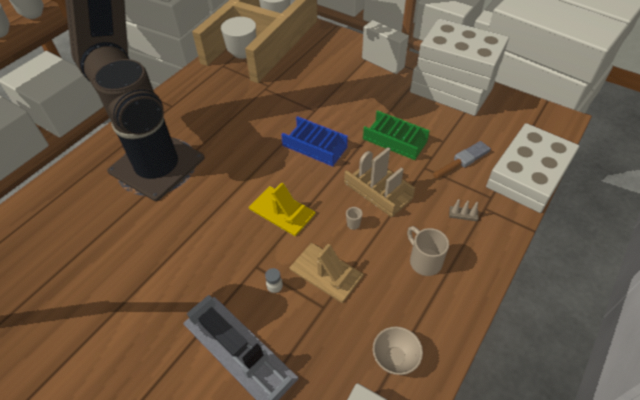

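View pics/top0.png

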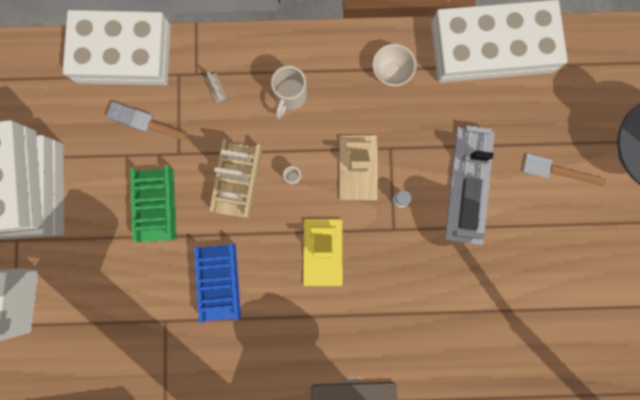

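```bash
cat > h.py <<'E'
import numpy as np,cv2
from plant import ctrl
from scipy.spatial.transform import Rotation as R
def cam(name):
    i=ctrl.camera_info(name); return i,R.from_rotvec(i["rvec"]).as_matrix(),np.array(i["tvec"])
def cloud(name,d):
    i,Rm,t=cam(name); v,u=np.mgrid[:d.shape[0],:d.shape[1]]
    P=np.stack([(u-i["cx"])/i["fx"]*d,(v-i["cy"])/i["fy"]*d,d],-1)
    return (P-t)@Rm
def proj(name,X):
    i,Rm,t=cam(name); c=np.atleast_2d(X)@Rm.T+t
    return np.c_[c[:,0]/c[:,2]*i["fx"]+i["cx"],c[:,1]/c[:,2]*i["fy"]+i["cy"]]
def wcloud(d,s):
    i=ctrl.camera_info("wrist"); v,u=np.mgrid[:d.shape[0],:d.shape[1]]
    P=np.stack([(u-i["cx"])/i["fx"]*d,(v-i["cy"])/i["fy"]*d,d],-1)
    M=i["mount"]; P=P@M[:3,:3].T+M[:3,3]
    return P@R.from_quat(s["tcp_rot"]).as_matrix().T+s["eef_pos"]
E
python3 - <<'E'
from h import *
print(proj("top",[[0,0,0],[0.5,0,0],[.5,.3,0],[.15,.66,.25]]))
p=cv2.imread("pics/top0.png"); d=np.load("pics/top0.npy"); C=cloud("top",d)
for (u,v) in [(60,300),(300,350),(420,300),(234,180),(470,210),(482,155),(359,160),(238,155),(234,175),(228,197),(291,175),(402,199)]:
    print(u,v,C[v,u].round(4))
c=cv2.resize(p[110:260,190:510],None,fx=2.5,fy=2.5,interpolation=cv2.INTER_CUBIC); cv2.imwrite("pics/c1.png",c)
z=C[...,2]; zz=np.clip(z/0.16*255,0,255).astype(np.uint8)
cv2.imwrite("pics/z1.png",cv2.resize(cv2.applyColorMap(zz,2)[110:260,190:510],None,fx=2.5,fy=2.5,interpolation=0))
E
```

```text
[[354.69013837 427.26615014]
 [347.23915711 203.16811982]
 [217.82104709 206.75842653]
 [-18.10122856 401.05743044]]
60 300 [ 0.2974  0.6603 -0.0023]
300 350 [0.1711 0.1174 0.001 ]
420 300 [ 0.2737 -0.1588 -0.0018]
234 180 [0.5537 0.2526 0.0538]
470 210 [ 0.4732 -0.2716  0.042 ]
482 155 [ 0.5873 -0.2881  0.0953]
359 160 [ 0.5852 -0.0237  0.0869]
238 155 [0.5999 0.2349 0.104 ]
234 175 [0.554  0.2403 0.1242]
228 197 [0.5117 0.2588 0.0942]
291 175 [0.569  0.1288 0.0043]
402 199 [ 0.501  -0.1186  0.0535]
```

View pics/c1.png

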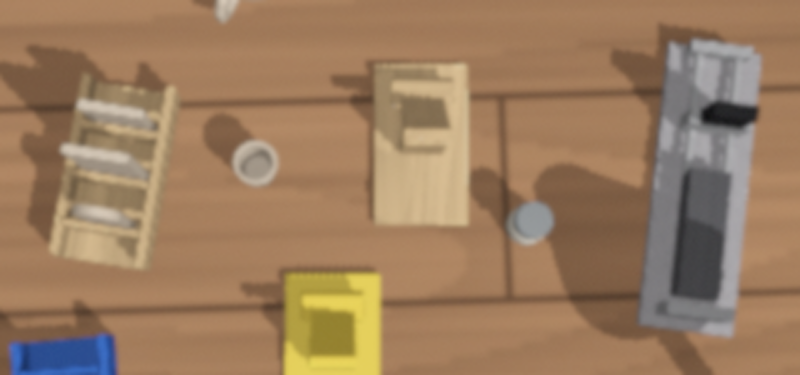

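View pics/z1.png

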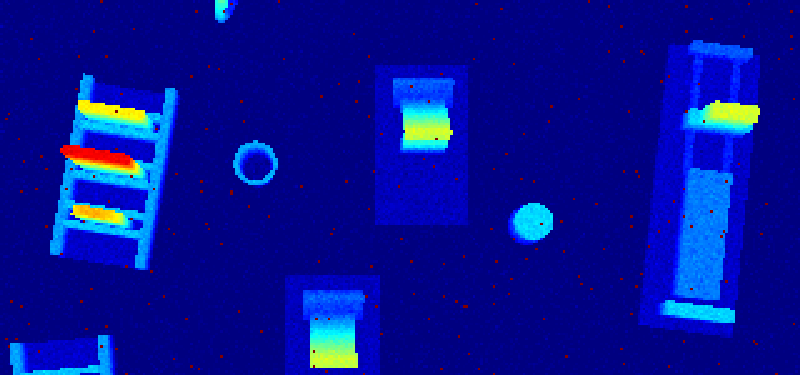

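```bash
cat > fit.py <<'E'
from h import *
C=cloud("top",np.load("pics/top0.npy")); Cs=cloud("scene",np.load("pics/scene0.npy"))
def box(C,x0,x1,y0,y1,z0,z1):
    m=(C[...,0]>x0)&(C[...,0]<x1)&(C[...,1]>y0)&(C[...,1]<y1)&(C[...,2]>z0)&(C[...,2]<z1); return C[m]
def rect(P,name):
    # drop outliers
    from scipy.spatial import cKDTree
    t=cKDTree(P[:,:2]); k=np.array([len(a) for a in t.query_ball_point(P[:,:2],.006)]); Q=P[k>=4]
    r=cv2.minAreaRect((Q[:,:2]*1000).astype(np.float32)); print(name,len(Q),np.round(r[0],1),np.round(r[1],1),round(r[2],2),"zmed",np.median(Q[:,2]).round(4))
    return Q
for n,c in (("top",C),("scene",Cs)):
    print(n)
    print("table z",np.median(box(c,.40,.45,.0,.2,-.02,.02)[:,2]))
    rect(box(c,.47,.66,.17,.32,.045,.058),"rack rim")
    rect(box(c,.47,.66,.17,.32,.006,.058),"rack all")
    rect(box(c,.53,.58,.17,.32,.125,.155),"tall top")
    rect(box(c,.575,.62,.17,.32,.08,.15),"far")
    rect(box(c,.47,.54,.17,.32,.08,.15),"near")
    rect(box(c,.46,.68,-.1,.07,.006,.12),"rest all")
    rect(box(c,.46,.68,-.1,.07,.03,.12),"rest board")
    rect(box(c,.36,.75,-.36,-.2,.006,.12),"jig all")
    rect(box(c,.45,.56,-.36,-.2,.034,.046),"bed")
    rect(box(c,.36,.46,-.36,-.2,.046,.06),"stop")
    rect(box(c,.5,.75,-.36,-.2,.085,.105),"grip")
    rect(box(c,.5,.75,-.36,-.2,.046,.06),"jawlow")
    rect(box(c,.47,.53,-.17,-.08,.02,.07),"pot")
    rect(box(c,.5,.6,.09,.16,.02,.07),"beaker")
E
python3 fit.py
```

```text
top
table z 0.0002985501546241853
rack rim 707 [560.6 252.8] [ 84.6 163. ] 78.9 zmed 0.049
rack all 2349 [560.6 253.3] [ 86.7 165.3] 79.04 zmed 0.0274
tall top 135 [559.8 250.8] [57.2  8.6] 79.31 zmed 0.1411
far 140 [604.4 244.3] [56.   8.8] 78.58 zmed 0.1008
near 98 [515.6 258.6] [42.  8.] 78.97 zmed 0.1076
rest all 2296 [554.  -19.2] [115.7 223.2] 74.42 zmed 0.0105
rest board 523 [605.6 -28.7] [55.2 67.6] 88.48 zmed 0.0566
jig all 4313 [ 533.5 -284.9] [ 89.9 265.6] 80.62 zmed 0.0144
bed 750 [ 497.5 -277.6] [39.4 99.6] 80.62 zmed 0.0393
stop 155 [ 419.1 -264.9] [60.3 12.2] 80.33 zmed 0.0529
grip 135 [ 589.8 -292.6] [39.7 14.7] 81.78 zmed 0.093
jawlow 67 [ 589.4 -292.3] [55.6 14.4] 78.95 zmed 0.0528
pot 223 [ 503.4 -120.1] [34.1 32.2] 81.93 zmed 0.0536
beaker 144 [563.  125.1] [37.6 38. ] 71.19 zmed 0.0456
scene
table z 0.0026223800712889354
rack rim 540 [560.  248.3] [ 86.8 164.3] 79.33 zmed 0.0499
rack all 1647 [559.  248.4] [ 91.7 167.2] 79.43 zmed 0.0356
tall top 137 [559.4 246.9] [57.5 11.6] 82.38 zmed 0.1386
far 149 [603.6 241.1] [60.9 11.2] 80.14 zmed 0.0979
near 135 [515.8 254.8] [43.9 11.7] 75.28 zmed 0.0993
rest all 2268 [554.  -20.7] [121.8 221.5] 75.31 zmed 0.0127
rest board 752 [605.9 -30. ] [57.3 67.5] 86.02 zmed 0.0545
jig all 5209 [ 531.1 -287.5] [ 89.8 268.6] 80.2 zmed 0.0169
bed 844 [ 496.9 -281.2] [38.4 99.4] 80.2 zmed 0.0413
stop 207 [ 418.2 -267.9] [60.1 14.7] 79.83 zmed 0.0546
grip 184 [ 589.  -295.9] [41.1 14.9] 78.45 zmed 0.0946
jawlow 120 [ 589.3 -296.4] [55.9 14.8] 79.77 zmed 0.0542
pot 281 [ 503.9 -125.8] [32.8 34.1] 80.53 zmed 0.0541
beaker 234 [563.1 122. ] [36.6 40.1] 33.01 zmed 0.0405
```

```bash
cat >> h.py <<'E'
def frame(y,z):
    y=np.array(y,float);z=np.array(z,float);z/=np.linalg.norm(z);y-=z*(y@z);y/=np.linalg.norm(y)
    return np.c_[np.cross(y,z),y,z]
def delta(pos,Rt,s=None):
    s=s or ctrl.get_state(); R0=R.from_quat(s["tcp_rot"]).as_matrix()
    dp=R0.T@(np.array(pos)-s["eef_pos"]); dr=R.from_matrix(R0.T@Rt).as_rotvec()
    print("dpos",dp.round(4).tolist(),"drot",dr.round(4).tolist(),"ang",round(float(np.degrees(np.linalg.norm(dr))),1),"t",round(float(s["time"]),2))
def ax(deg): a=np.radians(deg); return np.array([np.cos(a),np.sin(a),0])
E
cat > fr.py <<'E'
from h import *
from fit import box,rect,C,Cs
for c in (C,Cs):
    P=box(c,.5,.68,-.08,.035,.006,.12); rect(P,"rest all"); rect(P[P[:,2]<.02],"rest base")
    rect(box(c,.5,.68,-.08,.035,.03,.12),"board+ledge"); rect(box(c,.5,.68,-.08,.035,.055,.12),"board")
E
python3 fr.py | tail -8
python3 -c "
from h import *
delta([.56,.25,.29],frame(ax(-11),[0,0,-1]))"
```

```text
rest all 2275 [581.5 -26.2] [ 86.2 150.4] 87.89 zmed 0.0105
rest base 1650 [581.5 -26.2] [ 86.2 150.4] 87.89 zmed 0.0096
board+ledge 523 [605.6 -28.7] [55.2 67.6] 88.48 zmed 0.0566
board 270 [589.  -27.4] [40.2 34.4] 87.77 zmed 0.078
rest all 2235 [581.6 -30. ] [ 90.5 153.7] 89.62 zmed 0.0127
rest base 1406 [581.6 -30. ] [ 90.5 153.7] 89.62 zmed 0.0111
board+ledge 752 [605.9 -30. ] [57.3 67.5] 86.02 zmed 0.0545
board 368 [590.1 -30.2] [42.9 35.2] 84.71 zmed 0.0771
dpos [-0.4914, -0.3074, -0.0425] drot [-0.002, 0.0014, 1.541] ang 88.3 t 0.1
```

Emit:
{"api": "carry_out", "payload": {"commands": [{"delta_pos":[-0.08,-0.05,-0.0425],"delta_rot":[0,0,0.12],"claw":100},{"delta_pos":[-0.12,-0.075,-0.0425],"delta_rot":[0,0,0.24],"claw":100},{"delta_pos":[-0.16,-0.1,-0.0425],"delta_rot":[0,0,0.36],"claw":100},{"delta_pos":[-0.2,-0.125,-0.0425],"delta_rot":[0,0,0.48],"claw":100},{"delta_pos":[-0.24,-0.15,-0.0425],"delta_rot":[0,0,0.6],"claw":100},{"delta_pos":[-0.28,-0.175,-0.0425],"delta_rot":[0,0,0.72],"claw":100},{"delta_pos":[-0.32,-0.2,-0.0425],"delta_rot":[0,0,0.84],"claw":100},{"delta_pos":[-0.36,-0.225,-0.0425],"delta_rot":[0,0,0.96],"claw":100}]}}

```text
time: 0.77
eef_pos: [0.3822, 0.4256, 0.2883]
tcp_rot: [0.559, 0.829, -0.001, 0.0]
contact_force: [0.9, 0.6, 0.3]
opening: 1.005
```

```bash
python3 -c "
from h import *
delta([.56,.25,.29],frame(ax(-11),[0,0,-1]))"
```

```text
dpos [-0.2293, 0.0993, -0.0015] drot [-0.0013, 0.0021, 0.5753] ang 33.0 t 0.77
```

Emit:
{"api": "carry_out", "payload": {"commands": [{"delta_pos":[-0.03,0.013,-0.0015],"delta_rot":[0,0,0.1],"claw":38},{"delta_pos":[-0.065,0.028,-0.0015],"delta_rot":[0,0,0.2],"claw":38},{"delta_pos":[-0.1,0.043,-0.0015],"delta_rot":[0,0,0.3],"claw":38},{"delta_pos":[-0.135,0.058,-0.0015],"delta_rot":[0,0,0.4],"claw":38},{"delta_pos":[-0.17,0.073,-0.0015],"delta_rot":[0,0,0.5],"claw":38},{"delta_pos":[-0.2,0.087,-0.0015],"delta_rot":[0,0,0.575],"claw":38},{"delta_pos":[-0.2293,0.0993,-0.0015],"delta_rot":[0,0,0.5753],"claw":38},{"delta_pos":[-0.2293,0.0993,-0.0015],"delta_rot":[0,0,0.5753],"claw":38}]}}

```text
time: 1.43
eef_pos: [0.5632, 0.2458, 0.2891]
tcp_rot: [0.773, 0.634, -0.002, 0.001]
contact_force: [-0.8, -0.1, -0.2]
opening: 0.383
```

```bash
cat > wr.py <<'E'
from h import *
import sys
n=sys.argv[1]
s=ctrl.get_state(); p,d=ctrl.read_camera("wrist")
cv2.imwrite(f"pics/{n}.png",p[:,:,::-1]); W=wcloud(d,s); W[d==0]=np.nan; np.save(f"pics/{n}.npy",W)
print(s["eef_pos"].round(4),s["tcp_rot"].round(4),round(float(s["opening"]),3),s["contact_force"].round(1),round(float(s["time"]),2))
E
python3 wr.py w1
python3 - <<'E'
from fit import *
W=np.load("pics/w1.npy")
print("WRIST")
print("table",np.nanmedian(W[(abs(W[...,2])<.015)][:,2]))
rect(box(W,.47,.66,.17,.32,.045,.058),"rim")
rect(box(W,.53,.58,.17,.32,.125,.155),"tall top")
rect(box(W,.575,.62,.17,.32,.08,.15),"far")
E
```

```text
[0.5632 0.2458 0.2891] [ 0.7734  0.634  -0.0016  0.0015] 0.383 [-0.8 -0.1 -0.2] 1.43
top
table z 0.0002985501546241853
rack rim 707 [560.6 252.8] [ 84.6 163. ] 78.9 zmed 0.049
rack all 2349 [560.6 253.3] [ 86.7 165.3] 79.04 zmed 0.0274
tall top 135 [559.8 250.8] [57.2  8.6] 79.31 zmed 0.1411
far 140 [604.4 244.3] [56.   8.8] 78.58 zmed 0.1008
near 98 [515.6 258.6] [42.  8.] 78.97 zmed 0.1076
rest all 2296 [554.  -19.2] [115.7 223.2] 74.42 zmed 0.0105
rest board 523 [605.6 -28.7] [55.2 67.6] 88.48 zmed 0.0566
jig all 4313 [ 533.5 -284.9] [ 89.9 265.6] 80.62 zmed 0.0144
bed 750 [ 497.5 -277.6] [39.4 99.6] 80.62 zmed 0.0393
stop 155 [ 419.1 -264.9] [60.3 12.2] 80.33 zmed 0.0529
grip 135 [ 589.8 -292.6] [39.7 14.7] 81.78 zmed 0.093
jawlow 67 [ 589.4 -292.3] [55.6 14.4] 78.95 zmed 0.0528
pot 223 [ 503.4 -120.1] [34.1 32.2] 81.93 zmed 0.0536
beaker 144 [563.  125.1] [37.6 38. ] 71.19 zmed 0.0456
scene
table z 0.0026223800712889354
rack rim 540 [560.  248.3] [ 86.8 164.3] 79.33 zmed 0.0499
rack all 1647 [559.  248.4] [ 91.7 167.2] 79.43 zmed 0.0356
tall top 137 [559.4 246.9] [57.5 11.6] 82.38 zmed 0.1386
far 149 [603.6 241.1] [60.9 11.2] 80.14 zmed 0.0979
near 135 [515.8 254.8] [43.9 11.7] 75.28 zmed 0.0993
rest all 2268 [554.  -20.7] [121.8 221.5] 75.31 zmed 0.0127
rest board 752 [605.9 -30. ] [57.3 67.5] 86.02 zmed 0.0545
jig all 5209 [ 531.1 -287.5] [ 89.8 268.6] 80.2 zmed 0.0169
bed 844 [ 496.9 -281.2] [38.4 99.4] 80.2 zmed 0.0413
stop 207 [ 418.2 -267.9] [60.1 14.7] 79.83 zmed 0.0546
grip 184 [ 589.  -295.9] [41.1 14.9] 78.45 zmed 0.0946
jawlow 120 [ 589.3 -296.4] [55.9 14.8] 79.77 zmed 0.0542
pot 281 [ 503.9 -125.8] [32.8 34.1] 80.53 zmed 0.0541
beaker 234 [563.1 122. ] [36.6 40.1] 33.01 zmed 0.0405
WRIST
table 6.544195499830208e-05
rim 3024 [560.8 252.9] [ 85.  163.9] 79.17 zmed 0.0475
tall top 561 [560.  251.1] [55.4  7.4] 78.69 zmed 0.1419
far 559 [604.7 244.5] [56.   8.3] 79.12 zmed 0.1015
```

View pics/w1.png

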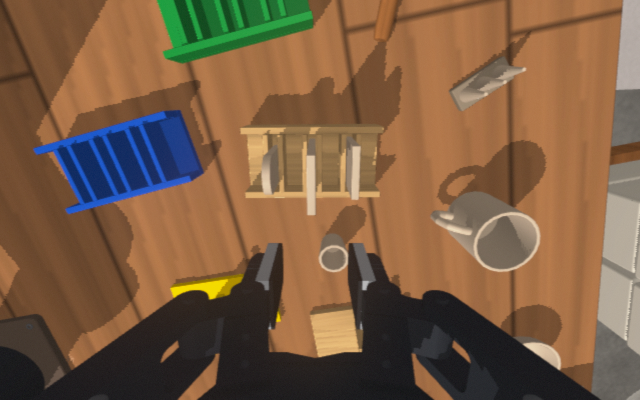

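```bash
sed -i 's/^for n,c in (("top"/if __name__=="__main__":\n  for n,c in (("top"/; ' fit.py
python3 - <<'E'
import re
t=open('fit.py').read().split('if __name__')
b=t[1].split('\n'); t[1]='\n'.join([b[0],b[1]]+['  '+l if l.startswith('    ') else l for l in b[2:]])
open('fit.py','w').write('if __name__'.join(t))
E
python3 -c "
import fit
from h import *
delta([.56,.251,.2],frame(ax(-11),[0,0,-1]))
delta([.56,.251,.127],frame(ax(-11),[0,0,-1]))"
```

```text
dpos [0.0032, -0.0019, 0.089] drot [-0.0018, 0.0032, -0.0042] ang 0.3 t 1.48
dpos [0.0035, -0.0018, 0.162] drot [-0.0018, 0.0032, -0.0042] ang 0.3 t 1.48
```

Emit:
{"api": "carry_out", "payload": {"commands": [{"delta_pos":[0.0033,-0.0018,0.03],"delta_rot":[-0.002,0.003,-0.004],"claw":38},{"delta_pos":[0.0033,-0.0018,0.06],"delta_rot":[-0.002,0.003,-0.004],"claw":38},{"delta_pos":[0.0033,-0.0018,0.09],"delta_rot":[-0.002,0.003,-0.004],"claw":38},{"delta_pos":[0.0034,-0.0018,0.112],"delta_rot":[-0.002,0.003,-0.004],"claw":38},{"delta_pos":[0.0034,-0.0018,0.112],"delta_rot":[-0.002,0.003,-0.004],"claw":38},{"delta_pos":[0.0034,-0.0018,0.112],"delta_rot":[-0.002,0.003,-0.004],"claw":38}]}}

```text
time: 1.98
eef_pos: [0.5584, 0.2517, 0.1755]
tcp_rot: [0.771, 0.636, -0.002, -0.001]
contact_force: [-0.5, -0.6, 0.2]
opening: 0.379
```

```bash
python3 wr.py w2
python3 - <<'E'
from fit import *
W=np.load("pics/w2.npy")
rect(box(W,.53,.58,.17,.32,.132,.149),"tall top")
delta([.56,.251,.127],frame(ax(-11),[0,0,-1]))
E
```

```text
[0.5584 0.2517 0.1755] [ 0.7713  0.6364 -0.0018 -0.0008] 0.379 [-0.5 -0.6  0.2] 1.98
tall top 1402 [560.  250.7] [56.4  8. ] 79.04 zmed 0.1419
dpos [-0.0008, 0.0003, 0.0507] drot [0.0004, -0.0001, 0.0008] ang 0.1 t 2.03
```

View pics/w2.png

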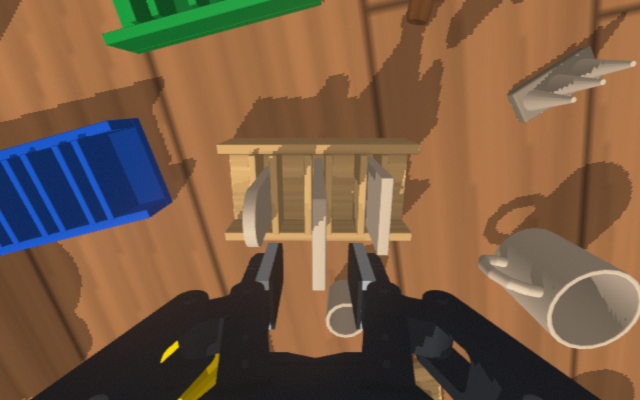

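Emit:
{"api": "carry_out", "payload": {"commands": [{"delta_pos":[-0.0008,0.0003,0.02],"delta_rot":[0,0,0],"claw":38},{"delta_pos":[-0.0008,0.0003,0.04],"delta_rot":[0,0,0],"claw":38},{"delta_pos":[-0.0008,0.0003,0.0507],"delta_rot":[0,0,0],"claw":38},{"delta_pos":[-0.0008,0.0003,0.0507],"delta_rot":[0,0,0],"claw":38},{"delta_pos":[-0.0008,0.0003,0.0507],"delta_rot":[0,0,0],"claw":38},{"delta_pos":[-0.0008,0.0003,0.0507],"delta_rot":[0,0,0],"claw":25},{"delta_pos":[-0.0008,0.0003,0.0507],"delta_rot":[0,0,0],"claw":18}], "force": 40}}

```text
time: 2.62
eef_pos: [0.5612, 0.2514, 0.1291]
tcp_rot: [0.771, 0.636, 0.002, 0.001]
contact_force: [-0.1, -0.7, -0.2]
opening: 0.179
```

```bash
python3 -c "
from h import *
s=ctrl.get_state(); print(s['contact_force'],s['opening'])
delta([.56,.251,.127],frame(ax(-11),[0,0,-1]))"
```

```text
[-0.10152089 -0.71466385 -0.18093354] 0.17949227857768954
dpos [-0.0006, -0.0011, 0.0021] drot [0.0034, -0.0016, 0.0009] ang 0.2 t 2.62
```

Emit:
{"api": "carry_out", "payload": {"commands": [{"delta_pos":[0,-0.0008,0.001],"delta_rot":[0.002,-0.001,0],"claw":12},{"delta_pos":[0,-0.0008,0.001],"delta_rot":[0.002,-0.001,0],"claw":0},{"delta_pos":[0,-0.0008,0.001],"delta_rot":[0.002,-0.001,0],"claw":0},{"delta_pos":[0,-0.0008,0.001],"delta_rot":[0.002,-0.001,0],"claw":0}], "force": 40}}

```text
time: 2.95
eef_pos: [0.5612, 0.2519, 0.1296]
tcp_rot: [0.771, 0.636, 0.002, 0.001]
contact_force: [-0.9, 0.0, 5.8]
opening: 0.085
```

```bash
python3 wr.py w3; python3 -c "
from h import *
delta([.56,.251,.127],frame(ax(-11),[0,0,-1]))"
```

```text
[0.5612 0.2519 0.1296] [7.713e-01 6.364e-01 1.700e-03 7.000e-04] 0.085 [-0.9  0.   5.8] 2.95
dpos [-0.0011, -0.001, 0.0026] drot [0.0033, -0.0017, 0.0009] ang 0.2 t 3.0
```

View pics/w3.png

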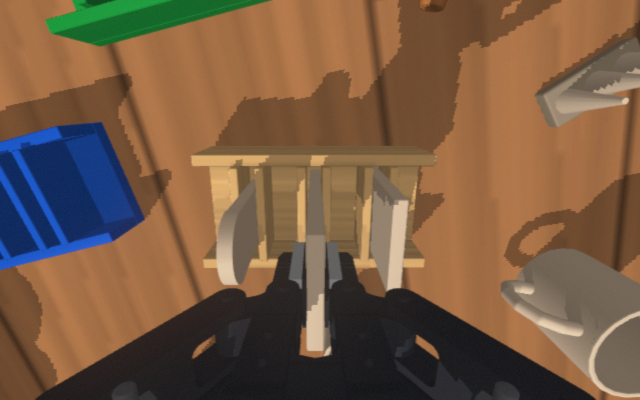

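Emit:
{"api": "carry_out", "payload": {"commands": [{"delta_pos":[0,0,-0.01],"delta_rot":[0,0,0],"claw":0},{"delta_pos":[0,0,-0.025],"delta_rot":[0,0,0],"claw":0},{"delta_pos":[0,0,-0.045],"delta_rot":[0,0,0],"claw":0},{"delta_pos":[0,0,-0.065],"delta_rot":[0,0,0],"claw":0},{"delta_pos":[0,0,-0.085],"delta_rot":[0,0,0],"claw":0},{"delta_pos":[0,0,-0.105],"delta_rot":[0,0,0],"claw":0},{"delta_pos":[0,0,-0.125],"delta_rot":[0,0,0],"claw":0},{"delta_pos":[0,0,-0.13],"delta_rot":[0,0,0],"claw":0}]}}

```text
time: 3.67
eef_pos: [0.562, 0.252, 0.2637]
tcp_rot: [0.771, 0.636, 0.004, 0.002]
contact_force: [0.7, 0.2, -0.8]
opening: 0.09
```

```bash
python3 wr.py w4
cat > g.py <<'E'
from h import *
phi=-2.2; o=np.array([.5815,-.0265,0]); X=ax(phi); Y=ax(phi+90); Z=np.array([0,0,1.])
def rest(p): return o+p[0]*X+p[1]*Y+p[2]*Z
a=np.radians(32); u=-np.sin(a)*X+np.cos(a)*Z; n=np.cos(a)*X+np.sin(a)*Z
mid=rest([.0089,0,.0852])
E
python3 - <<'E'
from g import *
# tcp along tile: grasped top offset
k=.142-.1275  # tcp below top
Rt=frame(n,-u); print(mid, Rt)
tcp=mid+u*(.065-k)
print(tcp)
delta(tcp+.10*u+.02*n,Rt)
E
```

```text
[0.562  0.252  0.2637] [0.7713 0.6364 0.0044 0.0021] 0.09 [ 0.7  0.2 -0.8] 3.67
[ 0.59039344 -0.02684165  0.0852    ] [[ 0.03838781  0.84742301  0.52952867]
 [ 0.99926292 -0.03255471 -0.02034244]
 [ 0.          0.52991926 -0.8480481 ]]
[ 0.56365224 -0.02581436  0.12802643]
dpos [-0.2781, 0.0185, 0.0388] drot [-0.5486, 0.0393, -0.1496] ang 32.7 t 3.72
```

View pics/w4.png

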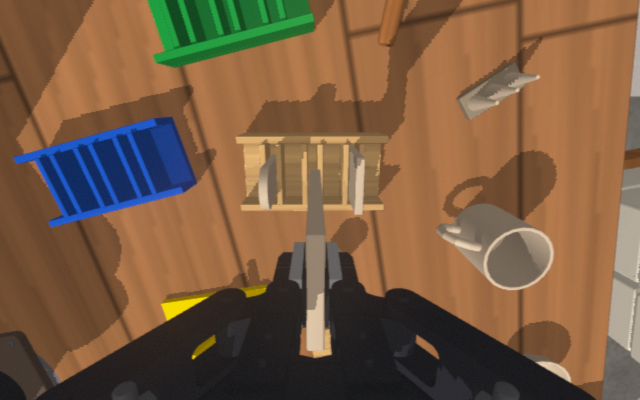

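Run:
```python
from h import *
W=np.load("pics/w4.npy"); 
Rm=R.from_quat([0.7713,0.6364,0.0044,0.0021]).as_matrix(); T=(W-np.array([.562,.252,.2637]))@Rm
m=(abs(T[...,1])<.008)&(abs(T[...,0])<.04)&(T[...,2]<.16)&(T[...,2]>-.03)
P=T[m]
print(len(P),np.percentile(P,[0,1,5,50,95,99,100],axis=0).round(4))
for v in (200,240,280,300,320,330,340,348,355): print(v,T[v,310:325:3].round(4).tolist())
```

```text
4693 [[-2.97e-02 -8.00e-03 -3.00e-02]
 [-2.74e-02 -7.60e-03 -2.95e-02]
 [-2.17e-02 -6.10e-03 -2.70e-02]
 [ 1.15e-02  1.00e-04 -1.22e-02]
 [ 2.67e-02  6.10e-03  5.63e-02]
 [ 2.69e-02  7.60e-03  1.01e-01]
 [ 2.71e-02  8.00e-03  1.17e-01]]
200 [[0.0268, -0.003, 0.033], [0.0263, -0.0014, 0.0348], [0.0267, 0.0002, 0.0336], [0.0263, 0.0018, 0.0346], [0.0264, 0.0034, 0.0344]]
240 [[0.0247, -0.0023, -0.0131], [0.0243, -0.0011, -0.012], [0.0245, 0.0001, -0.0124], [0.0244, 0.0013, -0.0123], [0.0245, 0.0024, -0.0126]]
280 [[0.0065, -0.0024, -0.0122], [0.0066, -0.0011, -0.0125], [0.0065, 0.0001, -0.0123], [0.0065, 0.0013, -0.0123], [0.0068, 0.0025, -0.0127]]
300 [[-0.0026, -0.0024, -0.0129], [-0.0022, -0.0011, -0.0135], [-0.0034, 0.0001, -0.0117], [-0.0028, 0.0014, -0.0125], [-0.003, 0.0026, -0.0123]]
320 [[-0.013, -0.0025, -0.0122], [-0.0138, -0.0012, -0.0112], [-0.0124, 0.0001, -0.0129], [-0.0127, 0.0014, -0.0126], [-0.0127, 0.0027, -0.0126]]
330 [[-0.0178, -0.0025, -0.0126], [-0.0182, -0.0012, -0.0122], [-0.0182, 0.0001, -0.0121], [-0.019, 0.0014, -0.0111], [-0.0183, 0.0027, -0.0121]]
340 [[-0.0229, -0.0025, -0.0128], [-0.0229, -0.0012, -0.0128], [-0.0233, 0.0001, -0.0123], [-0.0232, 0.0014, -0.0124], [-0.0228, 0.0027, -0.0129]]
348 [[-0.0272, -0.0025, -0.0127], [-0.0277, -0.0012, -0.0122], [-0.0263, 0.0001, -0.0138], [-0.0267, 0.0014, -0.0133], [-0.0278, 0.0028, -0.0121]]
355 [[-0.2917, -0.0082, 0.2624], [-0.2923, -0.0036, 0.263], [-0.2817, 0.0009, 0.2518], [-0.2832, 0.0054, 0.2533], [-0.282, 0.0099, 0.2522]]
```

Emit:
{"api": "carry_out", "payload": {"commands": [{"delta_pos":[-0.02,0.0,-0.005],"delta_rot":[0,0,0],"claw":0},{"delta_pos":[-0.045,0.002,-0.005],"delta_rot":[-0.05,0.003,-0.014],"claw":0},{"delta_pos":[-0.075,0.004,-0.005],"delta_rot":[-0.12,0.008,-0.03],"claw":0},{"delta_pos":[-0.105,0.006,-0.005],"delta_rot":[-0.19,0.013,-0.05],"claw":0},{"delta_pos":[-0.135,0.008,-0.003],"delta_rot":[-0.26,0.018,-0.07],"claw":0},{"delta_pos":[-0.165,0.01,0.0],"delta_rot":[-0.33,0.023,-0.09],"claw":0},{"delta_pos":[-0.195,0.012,0.005],"delta_rot":[-0.4,0.028,-0.11],"claw":0},{"delta_pos":[-0.225,0.014,0.01],"delta_rot":[-0.47,0.033,-0.13],"claw":0}]}}

```text
time: 4.38
eef_pos: [0.5318, 0.0275, 0.2506]
tcp_rot: [0.706, 0.667, 0.165, 0.172]
contact_force: [0.6, 0.7, -1.9]
opening: 0.086
```

Run:
```python
from g import *
k=.013
Rt=frame(n,-u); tcp=mid+u*(.065-k)
print(ctrl.get_state()["qpos"].round(2))
delta(tcp+.08*u+.015*n,Rt)
```

```text
[-0.16 -0.27  2.18  0.08  0.75 -0.15]
dpos [-0.0522, -0.0171, 0.0422] drot [-0.0775, 0.006, -0.0178] ang 4.6 t 4.38
```

Emit:
{"api": "carry_out", "payload": {"commands": [{"delta_pos":[-0.015,-0.003,0.002],"delta_rot":[-0.03,0.002,-0.006],"claw":0},{"delta_pos":[-0.035,-0.007,0.005],"delta_rot":[-0.0775,0.006,-0.0178],"claw":0},{"delta_pos":[-0.052,-0.012,0.01],"delta_rot":[-0.0775,0.006,-0.0178],"claw":0},{"delta_pos":[-0.052,-0.017,0.02],"delta_rot":[-0.0775,0.006,-0.0178],"claw":0},{"delta_pos":[-0.0522,-0.0171,0.032],"delta_rot":[-0.0775,0.006,-0.0178],"claw":0},{"delta_pos":[-0.0522,-0.0171,0.042],"delta_rot":[-0.0775,0.006,-0.0178],"claw":0},{"delta_pos":[-0.0522,-0.0171,0.042],"delta_rot":[-0.0775,0.006,-0.0178],"claw":0}]}}

```text
time: 4.97
eef_pos: [0.5315, -0.0238, 0.2009]
tcp_rot: [0.694, 0.667, 0.189, 0.195]
contact_force: [-0.0, 0.4, -1.4]
opening: 0.083
```

```bash
python3 wr.py w5
python3 - <<'E'
from g import *
k=.0125
Rt=frame(n,-u); tcp=mid+u*(.065-k)
print(ctrl.get_state()["qpos"].round(2))
delta(tcp+.08*u+.015*n,Rt)
delta(tcp+.006*u+.006*n,Rt)
p,d=ctrl.read_camera("scene"); cv2.imwrite("pics/s5.png",cv2.resize(p[130:330,200:460,::-1],None,fx=3,fy=3))
E
```

```text
[ 0.5315 -0.0238  0.2009] [0.6935 0.667  0.1894 0.1954] 0.083 [-0.   0.4 -1.4] 4.97
[-0.3  -0.24  2.27  0.24  0.59 -0.42]
dpos [-0.0008, 0.0027, -0.0022] drot [-0.0056, -0.0016, -0.0004] ang 0.3 t 5.02
dpos [-0.0009, -0.0059, 0.0718] drot [-0.0056, -0.0016, -0.0004] ang 0.3 t 5.02
```

View pics/w5.png

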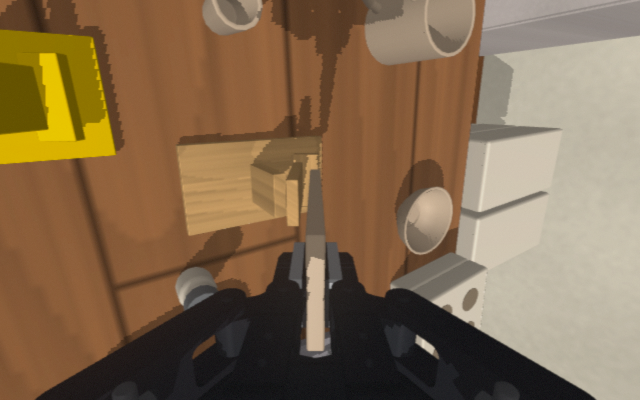

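View pics/s5.png

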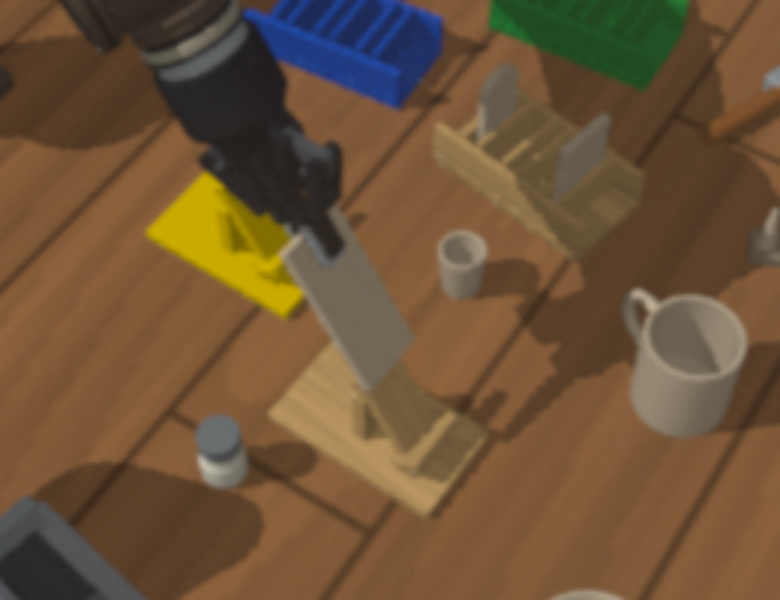

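Run:
```python
from fit import *
from g import *
W=np.load("pics/w5.npy"); W[np.isnan(W)]=0
rect(box(W,.49,.68,-.09,.035,.006,.018),"base")
P=box(W,.5,.68,-.08,.035,.02,.13)-o; L=np.c_[P@X,P@Y,P[:,2]]
a1=np.c_[(L-[.04,0,.028])@[np.cos(a),0,np.sin(a)],L[:,1],(L-[.04,0,.028])@[-np.sin(a),0,np.cos(a)]]
m=(abs(a1[:,0])<.006)&(a1[:,2]>.01)&(a1[:,2]<.07)
print(m.sum(),np.median(a1[m],axis=0),np.percentile(a1[m],[2,98],axis=0))
```

```text
base 8203 [581.9 -27.2] [ 86.3 150.1] 88.05 zmed 0.0101
252 [0.00056111 0.01303392 0.04224866] [[-0.00566568 -0.01804837  0.01295338]
 [ 0.00067213  0.01940959  0.06929697]]
```

Emit:
{"api": "carry_out", "payload": {"commands": [{"delta_pos":[-0.0005,0.0,0.015],"delta_rot":[-0.0056,-0.0016,0],"claw":0},{"delta_pos":[-0.0009,-0.002,0.03],"delta_rot":[-0.0056,-0.0016,0],"claw":0},{"delta_pos":[-0.0009,-0.004,0.045],"delta_rot":[-0.0056,-0.0016,0],"claw":0},{"delta_pos":[-0.0009,-0.0055,0.058],"delta_rot":[-0.0056,-0.0016,0],"claw":0},{"delta_pos":[-0.0009,-0.0055,0.068],"delta_rot":[-0.0056,-0.0016,0],"claw":0},{"delta_pos":[-0.0009,-0.0055,0.072],"delta_rot":[-0.0056,-0.0016,0],"claw":0},{"delta_pos":[-0.0009,-0.0055,0.072],"delta_rot":[-0.0056,-0.0016,0],"claw":0},{"delta_pos":[-0.0009,-0.0055,0.072],"delta_rot":[-0.0056,-0.0016,0],"claw":0}]}}

```text
time: 5.73
eef_pos: [0.5658, -0.0258, 0.1399]
tcp_rot: [0.692, 0.666, 0.192, 0.2]
contact_force: [0.3, -0.8, -0.3]
opening: 0.085
```

```bash
sed -i 's/phi=-2.2; o=.*; X/phi=-2.1; o=np.array([.5817,-.0268,0]); X/' g.py; python3 wr.py w6
python3 - <<'E'
from g import *
k=.0125
Rt=frame(n,-u); tcp=mid+u*(.065-k)
print(ctrl.get_state()["qpos"].round(2))
delta(tcp+.0*u+.001*n,Rt)
p,d=ctrl.read_camera("scene"); cv2.imwrite("pics/s6.png",cv2.resize(p[180:310,250:420,::-1],None,fx=4,fy=4))
E
```

```text
[ 0.5658 -0.0258  0.1399] [0.6922 0.6664 0.1919 0.1996] 0.085 [ 0.3 -0.8 -0.3] 5.73
[-0.28 -0.06  2.24  0.31  0.43 -0.49]
dpos [-0.0003, -0.0072, 0.0073] drot [0.0034, 0.0014, -0.001] ang 0.2 t 5.78
```

View pics/s6.png

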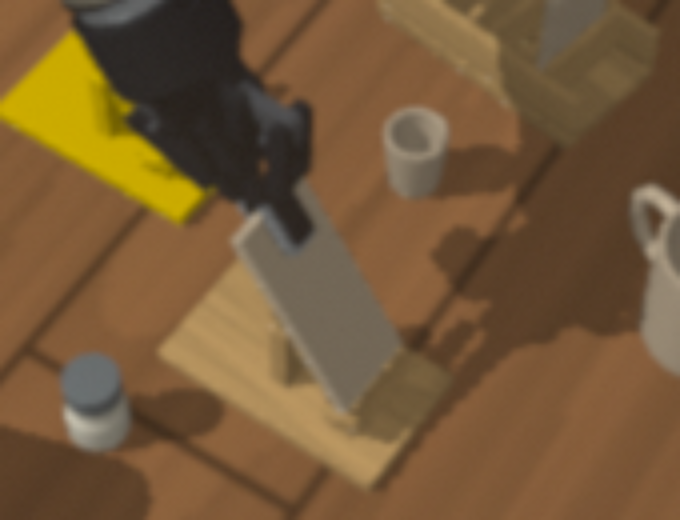

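Emit:
{"api": "carry_out", "payload": {"commands": [{"delta_pos":[0,-0.002,0.003],"delta_rot":[0.003,0.001,-0.001],"claw":0},{"delta_pos":[0,-0.004,0.005],"delta_rot":[0.003,0.001,-0.001],"claw":0},{"delta_pos":[0,-0.006,0.006],"delta_rot":[0.003,0.001,-0.001],"claw":0},{"delta_pos":[0,-0.0065,0.0068],"delta_rot":[0.003,0.001,-0.001],"claw":0},{"delta_pos":[0,-0.0065,0.0068],"delta_rot":[0.003,0.001,-0.001],"claw":0},{"delta_pos":[0,-0.0065,0.0068],"delta_rot":[0.003,0.001,-0.001],"claw":0}]}}

```text
time: 6.33
eef_pos: [0.564, -0.0259, 0.1311]
tcp_rot: [0.692, 0.667, 0.191, 0.199]
contact_force: [0.4, -0.6, -0.9]
opening: 0.085
```

```bash
python3 wr.py w7
python3 - <<'E'
from g import *
k=.0125
Rt=frame(n,-u); tcp=mid+u*(.065-k)
s=ctrl.get_state();print(s["qpos"].round(2)); f=s["contact_force"]; print(f, "u",f@u,"n",f@n)
delta(tcp+.0*u+.0*n,Rt)
# tile face vs tool
W=np.load("pics/w7.npy"); L=(W-mid); L=np.stack([L@n,L@Y,L@u],-1)
m=(abs(L[...,0])<.02)&(abs(L[...,1])<.04)&(L[...,2]>.055)&(L[...,2]<.075); print(m.sum(),np.percentile(L[m],[2,50,98],axis=0).round(4))
E
```

```text
[ 0.564  -0.0259  0.1311] [0.6921 0.667  0.1913 0.1988] 0.085 [ 0.4 -0.6 -0.9] 6.33
[-0.28 -0.05  2.25  0.32  0.41 -0.5 ]
[ 1.03020108 -0.56655351 -0.70002033] u -1.150209115477386 n 0.5197250532019788
dpos [-0.0002, -0.0019, 0.0006] drot [0.0008, 0.0006, -0.0001] ang 0.1 t 6.38
4043 [[-0.0133 -0.026   0.0561]
 [ 0.0015  0.0082  0.0654]
 [ 0.0168  0.0269  0.074 ]]
```

View pics/w7.png

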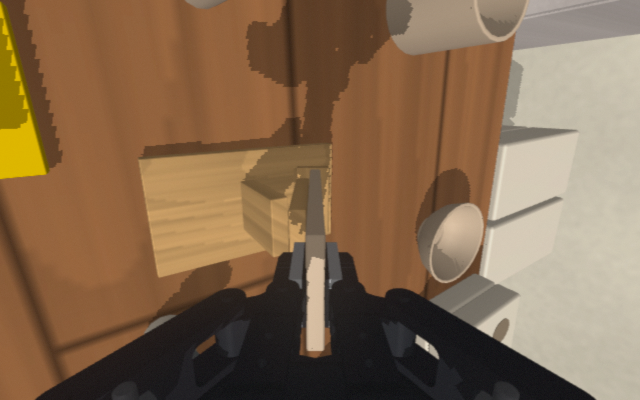

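Emit:
{"api": "carry_out", "payload": {"commands": [{"delta_pos":[0,-0.001,0.001],"delta_rot":[0,0,0],"claw":0},{"delta_pos":[0,-0.0015,0.0015],"delta_rot":[0,0,0],"claw":0},{"delta_pos":[0,-0.0018,0.002],"delta_rot":[0,0,0],"claw":0},{"delta_pos":[0,-0.0018,0.002],"delta_rot":[0,0,0],"claw":0}]}}

```text
time: 6.72
eef_pos: [0.5644, -0.0262, 0.1305]
tcp_rot: [0.692, 0.667, 0.192, 0.2]
contact_force: [-8.6, 0.4, 9.9]
opening: 0.088
```

Run:
```python
from g import *
k=.0125
Rt=frame(n,-u); tcp=mid+u*(.065-k)
s=ctrl.get_state(); f=s["contact_force"]; print(f, "u",f@u,"n",f@n)
delta(tcp+.0*u+.0*n,Rt)
```

```text
[-8.58258499  0.43477749  9.92398002] u 12.969477572861253 n -2.0281594062630957
dpos [0.0, -0.0018, -0.0002] drot [0.0029, 0.0008, 0.0006] ang 0.2 t 6.72
```

Emit:
{"api": "carry_out", "payload": {"commands": [{"delta_pos":[0,-0.0005,-0.001],"delta_rot":[0,0,0],"claw":0},{"delta_pos":[0,-0.0018,-0.001],"delta_rot":[0,0,0],"claw":0},{"delta_pos":[0,-0.0018,-0.001],"delta_rot":[0,0,0],"claw":0}]}}

```text
time: 6.97
eef_pos: [0.5626, -0.0262, 0.1308]
tcp_rot: [0.692, 0.667, 0.192, 0.2]
contact_force: [-0.1, 0.6, 1.1]
opening: 0.087
```

Run:
```python
from g import *
k=.0125
Rt=frame(n,-u); tcp=mid+u*(.065-k)
s=ctrl.get_state(); f=s["contact_force"]; print(f, "u",f@u,"n",f@n)
delta(tcp+.0*u+.0*n,Rt)
```

```text
[-0.10693291  0.57058394  1.13740065] u 1.032277926726934 n 0.4943759124998733
dpos [0.0001, -0.0004, 0.001] drot [0.0043, 0.0012, 0.0004] ang 0.3 t 6.97
```

Emit:
{"api": "carry_out", "payload": {"commands": [{"delta_pos":[0,-0.0004,0.0004],"delta_rot":[0,0,0],"claw":0},{"delta_pos":[0,-0.0004,0.0004],"delta_rot":[0,0,0],"claw":9},{"delta_pos":[0,-0.0004,0.0004],"delta_rot":[0,0,0],"claw":11},{"delta_pos":[0,-0.0004,0.0004],"delta_rot":[0,0,0],"claw":14},{"delta_pos":[0,-0.0004,0.0004],"delta_rot":[0,0,0],"claw":18},{"delta_pos":[0,-0.0004,0.0004],"delta_rot":[0,0,0],"claw":24},{"delta_pos":[0,-0.0004,0.0004],"delta_rot":[0,0,0],"claw":30},{"delta_pos":[0,-0.0004,0.0004],"delta_rot":[0,0,0],"claw":30}], "force": 20}}

```text
time: 7.63
eef_pos: [0.5624, -0.0262, 0.1301]
tcp_rot: [0.692, 0.667, 0.192, 0.2]
contact_force: [-0.1, -0.1, 0.9]
opening: 0.301
```

```bash
python3 wr.py w8
python3 - <<'E'
from g import *
W=np.load("pics/w8.npy"); L=(W-mid); L=np.stack([L@n,L@Y,L@u],-1)
m=(abs(L[...,0])<.008)&(abs(L[...,1])<.04)&(L[...,2]>.055)&(L[...,2]<.075); print(m.sum(),np.percentile(L[m],[2,50,98],axis=0).round(4))
p,d=ctrl.read_camera("scene"); cv2.imwrite("pics/s8.png",cv2.resize(p[180:310,250:420,::-1],None,fx=4,fy=4))
E
```

```text
[ 0.5624 -0.0262  0.1301] [0.6916 0.6668 0.1922 0.2003] 0.301 [-0.1 -0.1  0.9] 7.63
2334 [[-0.0034 -0.0281  0.0581]
 [ 0.0004  0.0029  0.0646]
 [ 0.0041  0.0261  0.0658]]
```

View pics/w8.png

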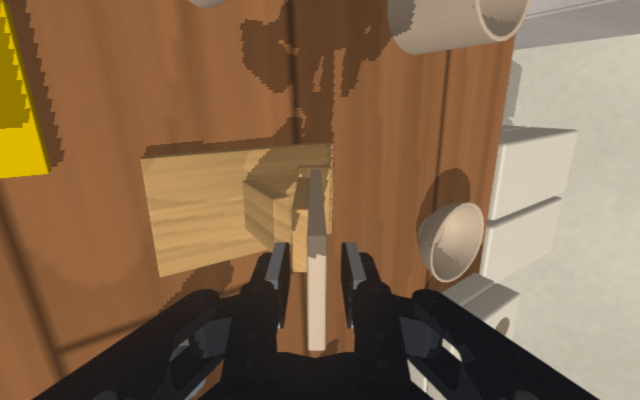

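View pics/s8.png

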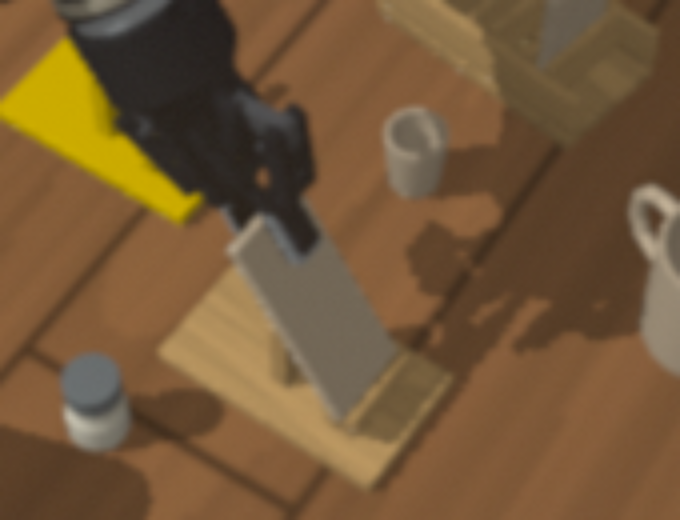

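Emit:
{"api": "carry_out", "payload": {"commands": [{"delta_pos":[0,0,-0.008],"delta_rot":[0,0,0],"claw":34},{"delta_pos":[0,0,-0.02],"delta_rot":[0,0,0],"claw":34},{"delta_pos":[0,0,-0.04],"delta_rot":[0,0,0],"claw":34},{"delta_pos":[0,0,-0.065],"delta_rot":[0,0,0],"claw":40},{"delta_pos":[0,0,-0.09],"delta_rot":[0,0,0],"claw":60},{"delta_pos":[0,0,-0.11],"delta_rot":[0,0,0],"claw":80},{"delta_pos":[0,0,-0.11],"delta_rot":[0,0,0],"claw":90}]}}

```text
time: 8.32
eef_pos: [0.5045, -0.0243, 0.2283]
tcp_rot: [0.691, 0.666, 0.194, 0.204]
contact_force: [0.4, 0.1, 1.0]
opening: 0.812
```

```bash
cat >> g.py <<'E'
def dd(deg): t=np.radians(deg); return -np.sin(t)*X-np.cos(t)*Z   # + = pointing back to robot
E
python3 - <<'E'
from g import *
delta([.57,-.027,.32],frame(Y,dd(0)))
delta(mid-dd(46)*.11+Z*.03,frame(Y,dd(46)))
E
```

```text
dpos [-0.0006, 0.1047, -0.0417] drot [0.4444, 0.4504, -1.5236] ang 94.5 t 8.32
dpos [0.0006, 0.1192, 0.1202] drot [1.0601, 1.0662, -1.2969] ang 113.8 t 8.32
```

Emit:
{"api": "carry_out", "payload": {"commands": [{"delta_pos":[0,0.013,-0.025],"delta_rot":[0.031,0.031,-0.107],"claw":95},{"delta_pos":[0,0.026,-0.04],"delta_rot":[0.062,0.063,-0.213],"claw":95},{"delta_pos":[0,0.039,-0.05],"delta_rot":[0.093,0.095,-0.32],"claw":95},{"delta_pos":[0,0.052,-0.05],"delta_rot":[0.124,0.126,-0.427],"claw":95},{"delta_pos":[0,0.065,-0.05],"delta_rot":[0.156,0.158,-0.533],"claw":95},{"delta_pos":[0,0.078,-0.045],"delta_rot":[0.187,0.189,-0.64],"claw":95},{"delta_pos":[0,0.091,-0.042],"delta_rot":[0.218,0.221,-0.747],"claw":95},{"delta_pos":[0,0.104,-0.042],"delta_rot":[0.249,0.252,-0.853],"claw":95}]}}

```text
time: 8.98
eef_pos: [0.5697, -0.0266, 0.3182]
tcp_rot: [0.343, 0.93, 0.093, 0.097]
contact_force: [0.5, 0.5, 0.0]
opening: 0.948
```

Run:
```python
from g import *
print(ctrl.get_state()["qpos"].round(2))
delta(mid-dd(46)*.13+Z*.04,frame(Y,dd(46)))
```

```text
[-0.3  -0.11  1.89  0.19  1.16 -1.22]
dpos [-0.0759, 0.0433, 0.1265] drot [0.4561, 0.9634, -0.5591] ang 69.0 t 8.98
```

Emit:
{"api": "carry_out", "payload": {"commands": [{"delta_pos":[-0.012,0.005,0.002],"delta_rot":[0.046,0.096,-0.056],"claw":98},{"delta_pos":[-0.025,0.011,0.008],"delta_rot":[0.091,0.193,-0.112],"claw":98},{"delta_pos":[-0.037,0.017,0.02],"delta_rot":[0.137,0.289,-0.168],"claw":98},{"delta_pos":[-0.047,0.023,0.035],"delta_rot":[0.182,0.385,-0.224],"claw":98},{"delta_pos":[-0.055,0.028,0.05],"delta_rot":[0.228,0.482,-0.28],"claw":98},{"delta_pos":[-0.062,0.033,0.067],"delta_rot":[0.274,0.578,-0.335],"claw":98},{"delta_pos":[-0.068,0.038,0.085],"delta_rot":[0.319,0.674,-0.391],"claw":98},{"delta_pos":[-0.074,0.041,0.105],"delta_rot":[0.365,0.771,-0.447],"claw":98}]}}

```text
time: 9.65
eef_pos: [0.6771, -0.0335, 0.2341]
tcp_rot: [0.085, 0.949, 0.025, -0.301]
contact_force: [0.8, 0.1, 0.6]
opening: 0.978
```

Run:
```python
from g import *
print(ctrl.get_state()["qpos"].round(2))
delta(mid-dd(46)*.10,frame(Y,dd(46)))
```

```text
[-0.19  0.63  1.22 -0.01  1.91 -1.59]
dpos [-0.0335, 0.0014, 0.0736] drot [0.0896, 0.1887, -0.1097] ang 13.5 t 9.65
```

Emit:
{"api": "carry_out", "payload": {"commands": [{"delta_pos":[-0.008,0,0.015],"delta_rot":[0.04,0.09,-0.05],"claw":98},{"delta_pos":[-0.018,0.001,0.035],"delta_rot":[0.08,0.17,-0.1],"claw":98},{"delta_pos":[-0.028,0.001,0.055],"delta_rot":[0.0896,0.1887,-0.1097],"claw":98},{"delta_pos":[-0.0335,0.0014,0.0736],"delta_rot":[0.0896,0.1887,-0.1097],"claw":98},{"delta_pos":[-0.0335,0.0014,0.0736],"delta_rot":[0.0896,0.1887,-0.1097],"claw":98},{"delta_pos":[-0.0335,0.0014,0.0736],"delta_rot":[0.0896,0.1887,-0.1097],"claw":98}]}}

```text
time: 10.15
eef_pos: [0.6614, -0.0296, 0.1526]
tcp_rot: [0.017, 0.92, 0.007, -0.392]
contact_force: [-0.3, -0.7, -0.4]
opening: 0.978
```

```bash
python3 wr.py w9
python3 - <<'E'
from g import *
print(ctrl.get_state()["qpos"].round(2))
W=np.load("pics/w9.npy"); L=(W-mid); L=np.stack([L@n,L@Y,L@u],-1)
m=(abs(L[...,0]-.004)<.004)&(abs(L[...,1])<.033)&(abs(L[...,2])<.075); print(m.sum(),np.percentile(L[m],[1,50,99],axis=0).round(4))
Q=(L[m][:,1:]*1000).astype(np.float32); print(cv2.minAreaRect(Q))
delta(mid,frame(Y,dd(46)))
E
```

```text
[ 0.6614 -0.0296  0.1526] [ 0.0171  0.9196  0.0075 -0.3923] 0.978 [-0.3 -0.7 -0.4] 10.15
[-0.17  0.76  1.21 -0.1   1.96 -1.7 ]
12152 [[ 0.0026 -0.0289 -0.0652]
 [ 0.0042 -0.0016  0.0126]
 [ 0.006   0.0257  0.0648]]
((-1.0524234771728516, -0.7404708862304688), (57.24341583251953, 132.152099609375), 0.22253715991973877)
dpos [-0.0002, 0.0002, 0.1003] drot [0.0004, 0.0004, -0.0007] ang 0.1 t 10.2
```

View pics/w9.png

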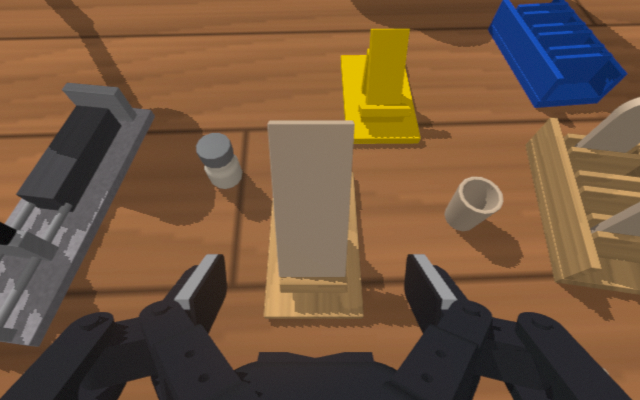

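Emit:
{"api": "carry_out", "payload": {"commands": [{"delta_pos":[0,-0.0008,0.02],"delta_rot":[0,0,0],"claw":98},{"delta_pos":[0,-0.0008,0.04],"delta_rot":[0,0,0],"claw":98},{"delta_pos":[0,-0.0008,0.06],"delta_rot":[0,0,0],"claw":98},{"delta_pos":[0,-0.0008,0.08],"delta_rot":[0,0,0],"claw":98},{"delta_pos":[0,-0.0008,0.095],"delta_rot":[0,0,0],"claw":98},{"delta_pos":[0,-0.0008,0.105],"delta_rot":[0,0,0],"claw":98},{"delta_pos":[0,-0.0008,0.105],"delta_rot":[0,0,0],"claw":90},{"delta_pos":[0,-0.0008,0.105],"delta_rot":[0,0,0],"claw":80}], "force": 40}}

```text
time: 10.87
eef_pos: [0.5879, -0.0283, 0.0837]
tcp_rot: [0.018, 0.921, 0.007, -0.389]
contact_force: [-0.1, -0.1, 0.1]
opening: 0.806
```

```bash
python3 wr.py w10
python3 - <<'E'
from g import *
W=np.load("pics/w10.npy"); L=(W-mid); L=np.stack([L@n,L@Y,L@u],-1)
m=(abs(L[...,0]-.004)<.004)&(abs(L[...,1])<.033)&(abs(L[...,2])<.075)
Q=(L[m][:,1:]*1000).astype(np.float32); print(cv2.minAreaRect(Q),np.median(L[m][:,0]))
delta(mid-.001*Y+.005*dd(46),frame(Y,dd(46)))
E
```

```text
[ 0.5879 -0.0283  0.0837] [ 0.0176  0.921   0.0071 -0.3891] 0.806 [-0.1 -0.1  0.1] 10.87
((-1.778726577758789, 8.898181915283203), (56.32635498046875, 113.12047576904297), 0.05914763733744621) 0.00425386435631337
dpos [-0.0005, 0.0003, 0.0026] drot [0.0003, 0.0041, -0.0014] ang 0.3 t 10.92
```

View pics/w10.png

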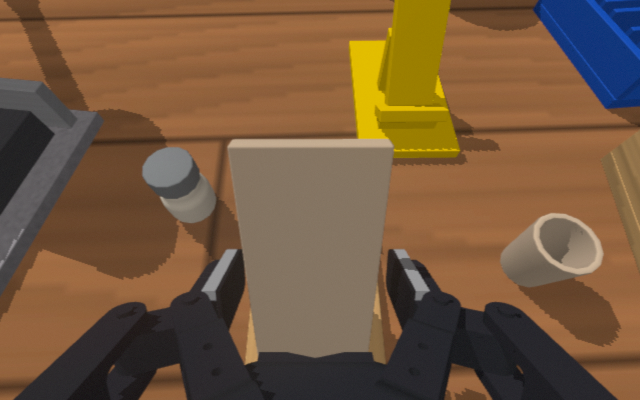

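Emit:
{"api": "carry_out", "payload": {"commands": [{"delta_pos":[-0.0005,0,0.003],"delta_rot":[0,0.004,-0.001],"claw":75},{"delta_pos":[-0.0005,0,0.003],"delta_rot":[0,0.004,-0.001],"claw":71},{"delta_pos":[-0.0005,0,0.003],"delta_rot":[0,0.004,-0.001],"claw":68},{"delta_pos":[-0.0005,0,0.003],"delta_rot":[0,0.004,-0.001],"claw":64},{"delta_pos":[-0.0005,0,0.003],"delta_rot":[0,0.004,-0.001],"claw":58},{"delta_pos":[-0.0005,0,0.003],"delta_rot":[0,0.004,-0.001],"claw":50},{"delta_pos":[-0.0005,0,0.003],"delta_rot":[0,0.004,-0.001],"claw":50}], "force": 45}}

```text
time: 11.5
eef_pos: [0.5877, -0.0292, 0.0825]
tcp_rot: [0.017, 0.921, 0.006, -0.389]
contact_force: [3.4, -3.6, 4.9]
opening: 0.646
```

```bash
python3 wr.py w11
python3 - <<'E'
from g import *
W=np.load("pics/w11.npy"); L=(W-mid); L=np.stack([L@n,L@Y,L@u],-1)
m=(abs(L[...,0]-.004)<.004)&(abs(L[...,1])<.033)&(abs(L[...,2])<.075)
Q=(L[m][:,1:]*1000).astype(np.float32); print(cv2.minAreaRect(Q),np.median(L[m][:,0]))
delta(mid-.001*Y+.005*dd(46),frame(Y,dd(46)))
E
```

```text
[ 0.5877 -0.0292  0.0825] [ 0.0173  0.9209  0.0062 -0.3894] 0.646 [ 3.4 -3.6  4.9] 11.5
((-0.0292816162109375, 9.265987396240234), (112.7752456665039, 65.92914581298828), 89.67918395996094) 0.004257741053466754
dpos [-0.0, 0.0012, 0.0011] drot [-0.0014, 0.0028, -0.0014] ang 0.2 t 11.55
```

View pics/w11.png

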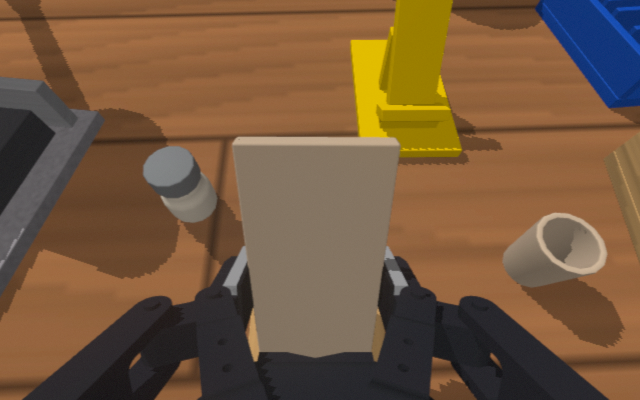

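```bash
cat >> g.py <<'E'
jphi=-9.4; jo=np.array([.4891,-.2775,0]); JX=ax(jphi); JY=ax(jphi+90)
def jd(deg): t=np.radians(deg); return np.sin(t)*JX-np.cos(t)*Z   # + = pointing outward
def jig(x,y,z): return jo+x*JX+y*JY+z*Z
E
python3 - <<'E'
from fit import *
from g import *
for f in ("w9","w11"):
    W=np.load(f"pics/{f}.npy"); W[np.isnan(W)]=0
    rect(box(W,.36,.46,-.36,-.2,.047,.06),"stop"); rect(box(W,.36,.75,-.36,-.2,.006,.018),"base");rect(box(W,.42,.56,-.36,-.2,.034,.046),"bed")
rect(box(C,.42,.56,-.36,-.2,.034,.046),"bedtop"); print(jig(0,0,0))
T=frame(Y,dd(46))
tcp0=mid-.001*Y+.005*dd(46)
delta(tcp0+.02*n+.02*Z,T)
delta(tcp0+.02*n+.15*Z,T)
E
```

```text
stop 686 [ 419.2 -264.8] [62.3 13.9] 81.2 zmed 0.0535
base 9532 [ 533.1 -283.6] [ 88.6 265.2] 80.87 zmed 0.0118
bed 4390 [ 483.3 -269.4] [ 60.5 131.2] 85.29 zmed 0.0398
stop 797 [ 421.2 -253.3] [38.5 12.9] 80.13 zmed 0.0534
base 6045 [ 483.8 -249.4] [ 38.  157.1] 81.5 zmed 0.0118
bed 1792 [ 451.8 -257.9] [62.5 49.2] 1.29 zmed 0.0395
bedtop 895 [ 482.1 -269.8] [ 49.9 132.5] 80.65 zmed 0.0394
[ 0.4891 -0.2775  0.    ]
dpos [0.0101, 0.0011, -0.0324] drot [-0.0014, 0.0028, -0.0014] ang 0.2 t 11.55
dpos [0.1034, 0.0008, -0.1229] drot [-0.0014, 0.0028, -0.0014] ang 0.2 t 11.55
```

Emit:
{"api": "carry_out", "payload": {"commands": [{"delta_pos":[0.002,0,-0.008],"delta_rot":[0,0,0],"claw":50},{"delta_pos":[0.006,0,-0.02],"delta_rot":[0,0,0],"claw":50},{"delta_pos":[0.012,0,-0.034],"delta_rot":[0,0,0],"claw":50},{"delta_pos":[0.025,0,-0.048],"delta_rot":[0,0,0],"claw":50},{"delta_pos":[0.042,0,-0.065],"delta_rot":[0,0,0],"claw":50},{"delta_pos":[0.06,0,-0.083],"delta_rot":[0,0,0],"claw":50},{"delta_pos":[0.08,0,-0.1],"delta_rot":[0,0,0],"claw":50},{"delta_pos":[0.1,0,-0.12],"delta_rot":[0,0,0],"claw":50}]}}

```text
time: 12.22
eef_pos: [0.6037, -0.0286, 0.2385]
tcp_rot: [0.017, 0.921, 0.007, -0.39]
contact_force: [0.6, 0.5, -1.3]
opening: 0.648
```

```bash
sed -i 's/-.2775,0/-.277,0/' g.py; python3 wr.py w12
python3 - <<'E'
from g import *
print(ctrl.get_state()["qpos"].round(2))
delta(jig(.004,0,.16),frame(JY,jd(12)))
E
```

```text
[ 0.6037 -0.0286  0.2385] [ 0.0168  0.9205  0.0071 -0.3903] 0.648 [ 0.6  0.5 -1.3] 12.22
[-0.18  0.55  1.36 -0.11  2.02 -1.72]
dpos [0.0112, -0.2525, 0.1344] drot [-0.0401, -1.0006, 0.1267] ang 57.8 t 12.27
```

View pics/w12.png

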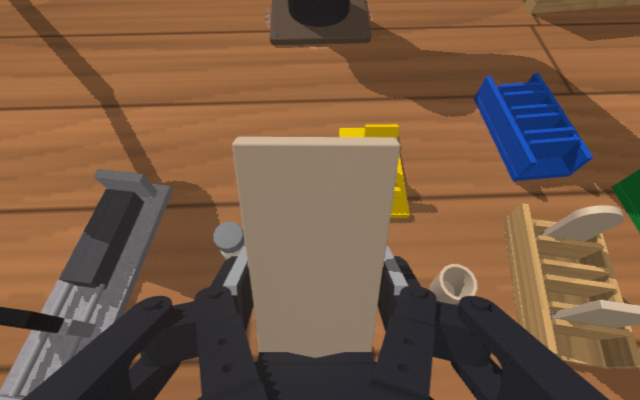

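```bash
cat > tile.py <<'E'
from g import *
import sys
def tile_in_tool(f,p,q):
    W=np.load(f); T=(W-np.array(p))@R.from_quat(q).as_matrix()
    m=(abs(T[...,1])<.032)&(T[...,2]<.05)&(T[...,2]>-.055)&(T[...,0]>-.02)&(T[...,0]<.09)
    # restrict to image columns of tile
    v,u=np.mgrid[:400,:640]; m&=(u>235)&(u<400)&(v<345)&(v>130)
    P=T[m]
    for _ in range(6):
        c=np.median(P,0); A=np.c_[P[:,0],P[:,1],np.ones(len(P))]; k=np.linalg.lstsq(A,P[:,2],rcond=None)[0]
        r=P[:,2]-A@k; P=P[abs(r)<max(.0025,2*r.std())]
    print("plane z=",k.round(4),"tilt about y deg",np.degrees(np.arctan(k[0])).round(2),"about x",np.degrees(np.arctan(k[1])).round(2),len(P))
    print("x max",np.percentile(P[:,0],[99,99.8]).round(4),"y",np.percentile(P[P[:,0]>.03][:,1],[.5,50,99.5]).round(4))
    th=np.arctan(k[0]); along=P[:,0]*np.cos(th)+(P[:,2])*np.sin(th)
    # 2D rect of upper portion
    e=np.array([np.cos(th),0,np.sin(th)]); top=P[along>along.max()-.004]
    print("along max",along.max().round(4), "yaw via rect",cv2.minAreaRect(np.c_[along,P[:,1]].astype(np.float32)*1000))
E
python3 - <<'E'
from tile import *
tile_in_tool("pics/w12.npy",[ 0.6037,-0.0286,0.2385],[ 0.0168,0.9205,0.0071,-0.3903])
E
```

```text
plane z= [-0.2134 -0.0045 -0.0083] tilt about y deg -12.05 about x -0.26 26058
x max [0.0628 0.0632] y [-0.0262  0.0012  0.0286]
along max 0.0665 yaw via rect ((23.728456497192383, 0.21176910400390625), (85.27543640136719, 63.6456413269043), 0.2500472962856293)
```

```bash
cat >> g.py <<'E'
tc=np.array([.0004,.0010,-.0043])
def place(x,y,z,b=12): 
    Rt=frame(JY,jd(b)); return jig(x,y,z)-Rt@tc,Rt
E
python3 - <<'E'
from g import *
delta(*place(.005,0,.144))
E
```

```text
dpos [-0.0046, -0.2538, 0.147] drot [-0.0401, -1.0006, 0.1267] ang 57.8 t 12.27
```

Emit:
{"api": "carry_out", "payload": {"commands": [{"delta_pos":[0.005,-0.02,0.0],"delta_rot":[-0.004,-0.1,0.012],"claw":50},{"delta_pos":[0.01,-0.05,0.0],"delta_rot":[-0.008,-0.21,0.026],"claw":50},{"delta_pos":[0.015,-0.08,0.01],"delta_rot":[-0.013,-0.32,0.04],"claw":50},{"delta_pos":[0.02,-0.11,0.025],"delta_rot":[-0.017,-0.43,0.055],"claw":50},{"delta_pos":[0.022,-0.14,0.04],"delta_rot":[-0.022,-0.54,0.07],"claw":50},{"delta_pos":[0.024,-0.17,0.055],"delta_rot":[-0.026,-0.65,0.083],"claw":50},{"delta_pos":[0.025,-0.2,0.072],"delta_rot":[-0.03,-0.76,0.097],"claw":50},{"delta_pos":[0.025,-0.225,0.09],"delta_rot":[-0.035,-0.87,0.11],"claw":50}]}}

```text
time: 12.93
eef_pos: [0.5159, -0.2523, 0.2021]
tcp_rot: [0.074, 0.996, -0.007, 0.043]
contact_force: [0.0, -0.7, -0.5]
opening: 0.643
```

Run:
```python
from g import *
print(ctrl.get_state()["qpos"].round(2))
delta(*place(.005,0,.105))
```

```text
[-0.65  0.07  1.92  0.04  1.08 -2.08]
dpos [0.0253, -0.0287, 0.0996] drot [-0.0062, -0.1231, 0.0159] ang 7.1 t 12.93
```

Emit:
{"api": "carry_out", "payload": {"commands": [{"delta_pos":[0.004,-0.01,0.005],"delta_rot":[-0.003,-0.06,0.008],"claw":50},{"delta_pos":[0.01,-0.02,0.02],"delta_rot":[-0.0062,-0.1231,0.0159],"claw":50},{"delta_pos":[0.015,-0.0285,0.04],"delta_rot":[-0.0062,-0.1231,0.0159],"claw":50},{"delta_pos":[0.02,-0.0287,0.06],"delta_rot":[-0.0062,-0.1231,0.0159],"claw":50},{"delta_pos":[0.0253,-0.0287,0.08],"delta_rot":[-0.0062,-0.1231,0.0159],"claw":50},{"delta_pos":[0.0253,-0.0287,0.0996],"delta_rot":[-0.0062,-0.1231,0.0159],"claw":50},{"delta_pos":[0.0253,-0.0287,0.0996],"delta_rot":[-0.0062,-0.1231,0.0159],"claw":50},{"delta_pos":[0.0253,-0.0287,0.0996],"delta_rot":[-0.0062,-0.1231,0.0159],"claw":50}]}}

```text
time: 13.6
eef_pos: [0.4945, -0.278, 0.0998]
tcp_rot: [0.082, 0.991, -0.007, 0.103]
contact_force: [0.0, 0.3, -0.2]
opening: 0.646
```

```bash
python3 wr.py w13
python3 - <<'E'
from tile import *
s=ctrl.get_state(); print(s["qpos"].round(2))
tile_in_tool("pics/w13.npy",s["eef_pos"],s["tcp_rot"])
delta(*place(.005,0,.105)); delta(*place(.005,0,.05))
for n_ in ("top","scene"):
    p,d=ctrl.read_camera(n_); np.save(f"pics/{n_}13.npy",d)
    if n_=="top": cv2.imwrite("pics/t13.png",cv2.resize(p[110:260,420:520,::-1],None,fx=4,fy=4))
    else: cv2.imwrite("pics/s13.png",cv2.resize(p[270:400,160:320,::-1],None,fx=4,fy=4))
C=cloud("top",np.load("pics/top13.npy"))-jo; L=np.stack([C@JX,C@JY,C[...,2]],-1)
m=(abs(L[...,0])<.08)&(abs(L[...,1])<.04)&(abs(L[...,2]-.109)<.008)
print(m.sum(),np.percentile(L[m],[1,50,99],axis=0).round(4))
E
```

```text
[ 0.4945 -0.278   0.0998] [ 0.0817  0.9913 -0.0071  0.1029] 0.646 [ 0.   0.3 -0.2] 13.6
[-0.74  0.14  2.06  0.16  0.78 -2.25]
plane z= [-0.2165 -0.0067 -0.0067] tilt about y deg -12.22 about x -0.38 26333
x max [0.0643 0.0647] y [-0.0256  0.0018  0.0293]
along max 0.0677 yaw via rect ((24.23755645751953, 0.21133804321289062), (63.17593765258789, 86.87826538085938), 89.90248107910156)
dpos [0.0004, -0.0002, 0.0004] drot [0.0007, 0.0001, -0.0001] ang 0.0 t 13.65
dpos [0.0118, -0.0003, 0.0542] drot [0.0007, 0.0001, -0.0001] ang 0.0 t 13.65
719 [[-0.0527 -0.0257  0.1029]
 [ 0.0424  0.0111  0.1088]
 [ 0.0701  0.0292  0.1133]]
```

View pics/w13.png

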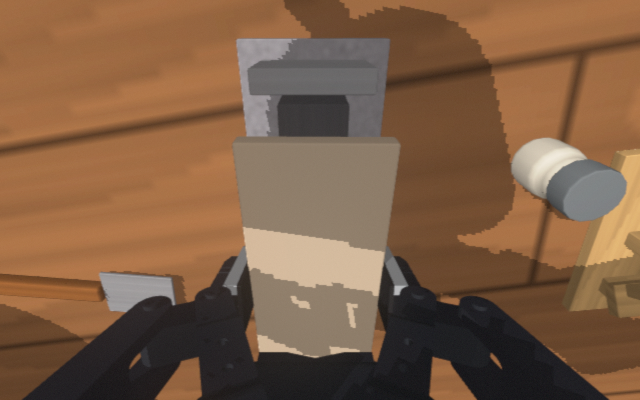

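View pics/s13.png

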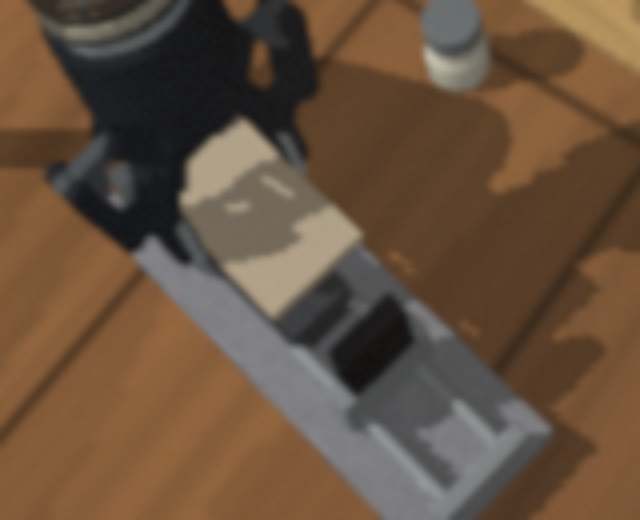

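View pics/t13.png

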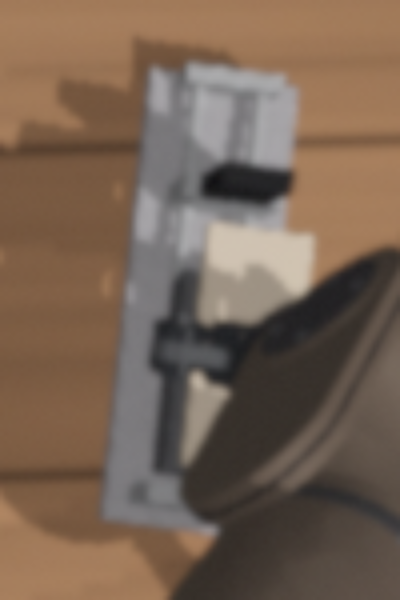

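```bash
sed -i 's/.0010,-.0043/.0018,-.0030/' g.py
python3 - <<'E'
from g import *
delta(*place(.005,0,.05))
E
```

```text
dpos [0.0131, -0.0004, 0.0541] drot [-0.0012, 0.0026, 0.0005] ang 0.2 t 13.75
```

Emit:
{"api": "carry_out", "payload": {"commands": [{"delta_pos":[0.003,-0.0008,0.013],"delta_rot":[0,0.001,0],"claw":50},{"delta_pos":[0.006,-0.0008,0.026],"delta_rot":[0,0.001,0],"claw":50},{"delta_pos":[0.009,-0.0008,0.038],"delta_rot":[0,0.001,0],"claw":50},{"delta_pos":[0.011,-0.0008,0.047],"delta_rot":[0,0.001,0],"claw":50},{"delta_pos":[0.0125,-0.0008,0.053],"delta_rot":[0,0.001,0],"claw":50},{"delta_pos":[0.0125,-0.0008,0.053],"delta_rot":[0,0.001,0],"claw":50},{"delta_pos":[0.0125,-0.0008,0.053],"delta_rot":[0,0.001,0],"claw":50}]}}

```text
time: 14.33
eef_pos: [0.4949, -0.2801, 0.0479]
tcp_rot: [0.081, 0.991, -0.009, 0.105]
contact_force: [-0.2, 0.5, -1.0]
opening: 0.645
```

```bash
python3 wr.py w14
python3 - <<'E'
from tile import *
s=ctrl.get_state(); print(s["qpos"].round(2),s["contact_force"].round(1))
W=np.load("pics/w14.npy")-jo; L=np.stack([W@JX,W@JY,W[...,2]],-1)
v,u=np.mgrid[:400,:640]
m=(u>230)&(u<405)&(v>130)&(v<345)&(abs(L[...,2]-.053)<.006)&(abs(L[...,1])<.033)&(L[...,0]>-.0625)
print(m.sum(),np.percentile(L[m],[1,50,99],axis=0).round(4)); P=L[m]
A=np.c_[P[:,0],P[:,1],np.ones(len(P))]; print(np.linalg.lstsq(A,P[:,2],rcond=None)[0].round(4))
m=(v<130)&(abs(L[...,2]-.053)<.003)&(abs(L[...,1])<.045)&(L[...,0]<-.055);print("stop",m.sum(),np.percentile(L[m],[1,50,99],axis=0).round(4))
delta(*place(.005,0,.044))
E
```

```text
[ 0.4949 -0.2801  0.0479] [ 0.0814  0.9911 -0.009   0.1046] 0.645 [-0.2  0.5 -1. ] 14.33
[-0.74  0.23  2.07  0.18  0.67 -2.28] [ 0.1 -0.3 -0.8]
29910 [[-0.0599 -0.0286  0.0508]
 [-0.0244 -0.001   0.056 ]
 [ 0.0404  0.0265  0.0573]]
[0.004  0.0029 0.0559]
stop 7579 [[-0.0776 -0.0293  0.0507]
 [-0.0721 -0.0001  0.0539]
 [-0.0656  0.0289  0.0554]]
dpos [0.0022, 0.0007, 0.0071] drot [-0.0014, 0.0021, 0.0005] ang 0.1 t 14.38
```

View pics/w14.png

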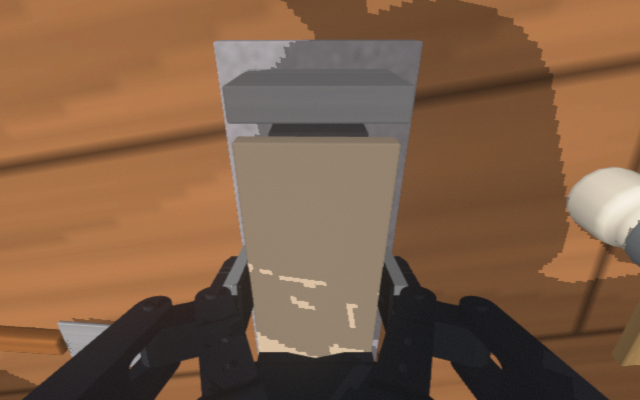

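Emit:
{"api": "carry_out", "payload": {"commands": [{"delta_pos":[0.0008,0.0005,0.003],"delta_rot":[0,0,0],"claw":50},{"delta_pos":[0.0014,0.0006,0.0055],"delta_rot":[0,0,0],"claw":50},{"delta_pos":[0.0016,0.0006,0.007],"delta_rot":[0,0,0],"claw":50},{"delta_pos":[0.0016,0.0006,0.007],"delta_rot":[0,0,0],"claw":50},{"delta_pos":[0.0016,0.0006,0.007],"delta_rot":[0,0,0],"claw":50}]}}

```text
time: 14.8
eef_pos: [0.4953, -0.2799, 0.0413]
tcp_rot: [0.081, 0.991, -0.009, 0.105]
contact_force: [-0.7, -0.4, -0.8]
opening: 0.642
```

```bash
cat > chk.py <<'E'
from g import *
import sys
s=ctrl.get_state(); p,d=ctrl.read_camera("wrist"); n_=sys.argv[1]; cv2.imwrite(f"pics/{n_}.png",p[:,:,::-1])
W=wcloud(d,s)-jo; L=np.stack([W@JX,W@JY,W[...,2]],-1); v,u=np.mgrid[:400,:640]
m=(u>230)&(u<405)&(v>130)&(v<345)&(abs(L[...,2]-.050)<.007)&(abs(L[...,1])<.033)&(L[...,0]>-.0625)
P=L[m]; print(s["eef_pos"],s["contact_force"].round(1),s["opening"],np.percentile(P,[1,50,99],axis=0).round(4).tolist())
A=np.c_[P[:,0],P[:,1],np.ones(len(P))]; print("plane",np.linalg.lstsq(A,P[:,2],rcond=None)[0].round(4))
E
python3 chk.py w15
```

```text
[ 0.4952567  -0.27985587  0.04132013] [-0.7 -0.4 -0.8] 0.6418212814836887 [[-0.0596, -0.0284, 0.0448], [-0.0234, -0.0007, 0.0494], [0.0406, 0.027, 0.0537]]
plane [0.0062 0.0029 0.0495]
```

Emit:
{"api": "carry_out", "payload": {"commands": [{"delta_pos":[0.0002,0,0.001],"delta_rot":[0,0,0],"claw":50},{"delta_pos":[0.0004,0,0.0016],"delta_rot":[0,0,0],"claw":50},{"delta_pos":[0.0004,0,0.0019],"delta_rot":[0,0,0],"claw":50},{"delta_pos":[0.0004,0,0.0019],"delta_rot":[0,0,0],"claw":50}]}}

```text
time: 15.18
eef_pos: [0.4954, -0.28, 0.0398]
tcp_rot: [0.081, 0.991, -0.009, 0.105]
contact_force: [-2.2, 0.8, 2.4]
opening: 0.64
```

```bash
python3 chk.py w16
```

```text
[ 0.49537366 -0.28000546  0.03982024] [-2.2  0.8  2.4] 0.6402712666207977 [[-0.0595, -0.0285, 0.0447], [-0.0227, -0.0008, 0.0479], [0.0408, 0.0269, 0.054]]
plane [0.0051 0.003  0.0481]
```

Emit:
{"api": "carry_out", "payload": {"commands": [{"delta_pos":[0,0,0],"delta_rot":[0,0,0],"claw":64},{"delta_pos":[0,0,0],"delta_rot":[0,0,0],"claw":66},{"delta_pos":[0,0,0],"delta_rot":[0,0,0],"claw":69},{"delta_pos":[0,0,0],"delta_rot":[0,0,0],"claw":73},{"delta_pos":[0,0,0],"delta_rot":[0,0,0],"claw":79},{"delta_pos":[0,0,0],"delta_rot":[0,0,0],"claw":85},{"delta_pos":[0,0,0],"delta_rot":[0,0,0],"claw":88}], "force": 20}}

```text
time: 15.82
eef_pos: [0.4954, -0.28, 0.0398]
tcp_rot: [0.081, 0.991, -0.009, 0.105]
contact_force: [0.1, 0.5, -0.8]
opening: 0.883
```

```bash
python3 chk.py w17
```

```text
[ 0.49541702 -0.28004546  0.03981283] [ 0.1  0.5 -0.8] 0.8825197134537943 [[-0.0594, -0.0281, 0.0449], [-0.0241, -0.0009, 0.0479], [0.041, 0.0263, 0.0491]]
plane [0.0021 0.0001 0.0479]
```

View pics/w17.png

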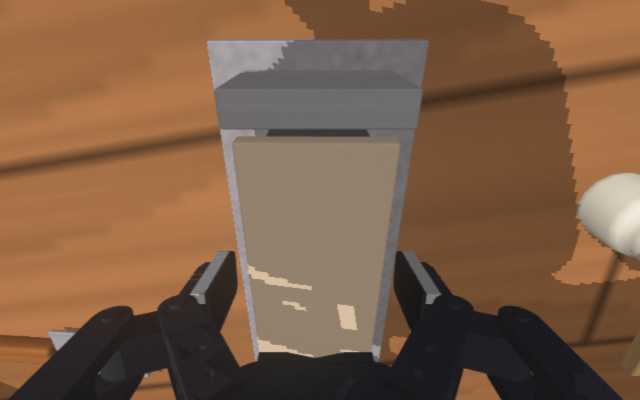

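Emit:
{"api": "carry_out", "payload": {"commands": [{"delta_pos":[0,0,-0.01],"delta_rot":[0,0,0],"claw":92},{"delta_pos":[0,0,-0.03],"delta_rot":[0,0,0],"claw":92},{"delta_pos":[0,0,-0.055],"delta_rot":[0,0,0],"claw":90},{"delta_pos":[0,0,-0.085],"delta_rot":[0,0,0],"claw":80},{"delta_pos":[-0.005,0,-0.115],"delta_rot":[0,0.05,0.05],"claw":70},{"delta_pos":[-0.02,0,-0.14],"delta_rot":[0,0.1,0.15],"claw":60},{"delta_pos":[-0.05,0,-0.15],"delta_rot":[0,0.1,0.26],"claw":50},{"delta_pos":[-0.08,0,-0.15],"delta_rot":[0,0.1,0.38],"claw":47}]}}

```text
time: 16.53
eef_pos: [0.5435, -0.2886, 0.2092]
tcp_rot: [0.27, 0.961, 0.013, 0.059]
contact_force: [0.0, -0.7, 0.4]
opening: 0.467
```

Run:
```python
from g import *
print(ctrl.get_state()["qpos"].round(2))
delta(jig(.102,0,.17),frame(JX,jd(0)))
```

```text
[-0.68  0.14  1.83  0.08  1.08 -1.74]
dpos [-0.0376, 0.0174, 0.0445] drot [0.1143, 0.0604, 1.1854] ang 68.3 t 16.53
```

Emit:
{"api": "carry_out", "payload": {"commands": [{"delta_pos":[-0.005,0.002,0],"delta_rot":[0.011,0.006,0.118],"claw":47},{"delta_pos":[-0.01,0.004,0],"delta_rot":[0.023,0.012,0.237],"claw":47},{"delta_pos":[-0.015,0.006,0],"delta_rot":[0.034,0.018,0.355],"claw":47},{"delta_pos":[-0.02,0.009,0.005],"delta_rot":[0.046,0.024,0.474],"claw":47},{"delta_pos":[-0.025,0.011,0.01],"delta_rot":[0.057,0.03,0.593],"claw":47},{"delta_pos":[-0.03,0.013,0.015],"delta_rot":[0.069,0.036,0.711],"claw":47},{"delta_pos":[-0.034,0.016,0.02],"delta_rot":[0.08,0.042,0.83],"claw":47},{"delta_pos":[-0.0376,0.0174,0.025],"delta_rot":[0.091,0.048,0.948],"claw":47}]}}

```text
time: 17.2
eef_pos: [0.5876, -0.2933, 0.19]
tcp_rot: [0.683, 0.731, 0.003, 0.013]
contact_force: [-0.2, -0.5, 0.0]
opening: 0.472
```

Run:
```python
from g import *
print(ctrl.get_state()["qpos"].round(2))
delta(jig(.102,0,.17),frame(JX,jd(0)))
```

```text
[-0.62  0.28  1.69  0.    1.14 -0.69]
dpos [-0.0002, 0.0017, 0.02] drot [0.0232, 0.0121, 0.2316] ang 13.4 t 17.2
```

Emit:
{"api": "carry_out", "payload": {"commands": [{"delta_pos":[0,0.0017,0.007],"delta_rot":[0.0115,0.006,0.116],"claw":47},{"delta_pos":[0,0.0017,0.014],"delta_rot":[0.0232,0.0121,0.2316],"claw":47},{"delta_pos":[0,0.0017,0.02],"delta_rot":[0.0232,0.0121,0.2316],"claw":47},{"delta_pos":[0,0.0017,0.02],"delta_rot":[0.0232,0.0121,0.2316],"claw":47},{"delta_pos":[0,0.0017,0.02],"delta_rot":[0.0232,0.0121,0.2316],"claw":47}]}}

```text
time: 17.62
eef_pos: [0.5894, -0.2933, 0.1698]
tcp_rot: [0.762, 0.648, -0.0, -0.0]
contact_force: [-0.5, 0.1, 0.5]
opening: 0.47
```

```bash
python3 wr.py w18
python3 - <<'E'
from g import *
W=np.load("pics/w18.npy")-jo; L=np.stack([W@JX,W@JY,W[...,2]],-1)
def q(m,n): print(n,m.sum(),np.percentile(L[m],[1,50,99],axis=0).round(4).tolist())
q((abs(L[...,2]-.094)<.005)&(abs(L[...,1])<.05)&(L[...,0]>.05)&(L[...,0]<.14),"grip")
q((abs(L[...,2]-.048)<.003)&(abs(L[...,1])<.05)&(L[...,0]>-.063)&(L[...,0]<.08),"tile")
m=(abs(L[...,2]-.048)<.003)&(abs(L[...,1])<.035)&(L[...,0]>-.063)&(L[...,0]<.08); print(cv2.minAreaRect((L[m][:,:2]*1000).astype(np.float32)))
delta(jig(.102,0,.084),frame(JX,jd(0)))
E
```

```text
[ 0.5894 -0.2933  0.1698] [ 7.619e-01  6.477e-01 -1.000e-04 -3.000e-04] 0.47 [-0.5  0.1  0.5] 17.62
grip 1116 [[0.095, -0.0184, 0.0907], [0.1019, 0.002, 0.0938], [0.1089, 0.0198, 0.0953]]
tile 10202 [[-0.0573, -0.0281, 0.0462], [0.0063, 0.0007, 0.048], [0.0698, 0.0267, 0.0495]]
((5.715721130371094, -0.9433631896972656), (56.408477783203125, 130.64109802246094), 89.9646224975586)
dpos [-0.0001, 0.0001, 0.0864] drot [0.0004, 0.0002, 0.0018] ang 0.1 t 17.67
```

View pics/w18.png

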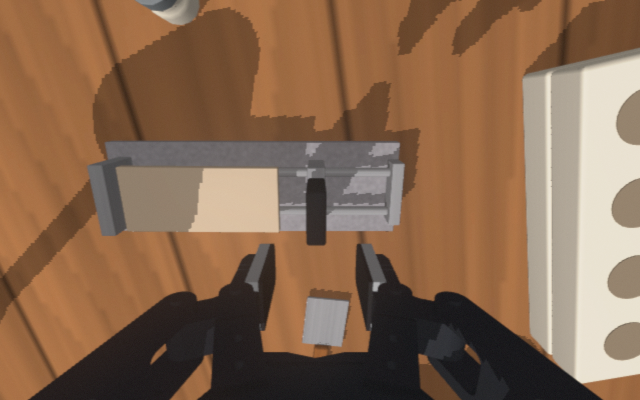

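Emit:
{"api": "carry_out", "payload": {"commands": [{"delta_pos":[0,0,0.025],"delta_rot":[0,0,0.001],"claw":47},{"delta_pos":[0,0,0.05],"delta_rot":[0,0,0.001],"claw":47},{"delta_pos":[0,0,0.073],"delta_rot":[0,0,0.001],"claw":47},{"delta_pos":[0,0,0.085],"delta_rot":[0,0,0.001],"claw":47},{"delta_pos":[0,0,0.085],"delta_rot":[0,0,0.001],"claw":47},{"delta_pos":[0,0,0.085],"delta_rot":[0,0,0.001],"claw":35},{"delta_pos":[0,0,0.085],"delta_rot":[0,0,0.001],"claw":25},{"delta_pos":[0,0,0.085],"delta_rot":[0,0,0.001],"claw":18}], "force": 40}}

```text
time: 18.33
eef_pos: [0.5906, -0.2943, 0.0877]
tcp_rot: [0.762, 0.647, 0.0, 0.002]
contact_force: [-1.5, -1.5, 0.4]
opening: 0.18
```

Emit:
{"api": "carry_out", "payload": {"commands": [{"delta_pos":[0,0,0],"delta_rot":[0,0,0],"claw":10},{"delta_pos":[0,0,0],"delta_rot":[0,0,0],"claw":5},{"delta_pos":[0,0,0],"delta_rot":[0,0,0],"claw":5}]}}

```text
time: 18.58
eef_pos: [0.5904, -0.2943, 0.0879]
tcp_rot: [0.762, 0.647, 0.0, 0.002]
contact_force: [-1.1, 0.3, -2.1]
opening: 0.155
```

```bash
cat > jaw.py <<'E'
from g import *
s=ctrl.get_state(); f=s["contact_force"]; L=s["eef_pos"]-jo
print("jig x",(L@JX).round(4),"y",(L@JY).round(4),"z",L[2].round(4),"f jx",(f@JX).round(2),"jy",(f@JY).round(2),"z",f[2].round(2),"open",round(float(s["opening"]),3),"torque",s["wrist_torque"].round(2),"t",round(float(s["time"]),2))
E
python3 jaw.py
```

```text
jig x 0.1028 y -0.0005 z 0.0879 f jx -1.16 jy 0.11 z -2.06 open 0.155 torque [-0.01  0.2   0.03] t 18.58
```

Emit:
{"api": "carry_out", "payload": {"commands": [{"delta_pos":[0,-0.003,0],"delta_rot":[0,0,0],"claw":5},{"delta_pos":[0,-0.007,0],"delta_rot":[0,0,0],"claw":5},{"delta_pos":[0,-0.011,0],"delta_rot":[0,0,0],"claw":5},{"delta_pos":[0,-0.015,0],"delta_rot":[0,0,0],"claw":5},{"delta_pos":[0,-0.018,0],"delta_rot":[0,0,0],"claw":5},{"delta_pos":[0,-0.021,0],"delta_rot":[0,0,0],"claw":5},{"delta_pos":[0,-0.022,0],"delta_rot":[0,0,0],"claw":5},{"delta_pos":[0,-0.022,0],"delta_rot":[0,0,0],"claw":5}]}}

```text
time: 19.25
eef_pos: [0.5682, -0.2906, 0.0879]
tcp_rot: [0.762, 0.647, -0.0, 0.001]
contact_force: [1.5, -0.8, -3.8]
opening: 0.155
```

```bash
python3 jaw.py
```

```text
jig x 0.0803 y -0.0005 z 0.0879 f jx 1.64 jy -0.57 z -3.85 open 0.155 torque [-0.02 -0.12 -0.01] t 19.25
```

Jaw slides. Now slowly towards the tile and the stop.

Emit:
{"api": "carry_out", "payload": {"commands": [{"delta_pos":[0,-0.001,0],"delta_rot":[0,0,0],"claw":5},{"delta_pos":[0,-0.002,0],"delta_rot":[0,0,0],"claw":5},{"delta_pos":[0,-0.003,0],"delta_rot":[0,0,0],"claw":5},{"delta_pos":[0,-0.004,0],"delta_rot":[0,0,0],"claw":5},{"delta_pos":[0,-0.005,0],"delta_rot":[0,0,0],"claw":5},{"delta_pos":[0,-0.006,0],"delta_rot":[0,0,0],"claw":5},{"delta_pos":[0,-0.0065,0],"delta_rot":[0,0,0],"claw":5}]}}

```text
time: 19.83
eef_pos: [0.5618, -0.2896, 0.0879]
tcp_rot: [0.762, 0.647, -0.0, 0.001]
contact_force: [2.3, -0.9, -5.2]
opening: 0.158
```

```bash
python3 jaw.py
python3 - <<'E'
from g import *
s=ctrl.get_state();p,d=ctrl.read_camera("wrist"); cv2.imwrite("pics/w19.png",p[:,:,::-1])
E
```

```text
jig x 0.0738 y -0.0005 z 0.0879 f jx 2.47 jy -0.51 z -5.19 open 0.158 torque [-0.1  -0.47  0.01] t 19.83
```

View pics/w19.png

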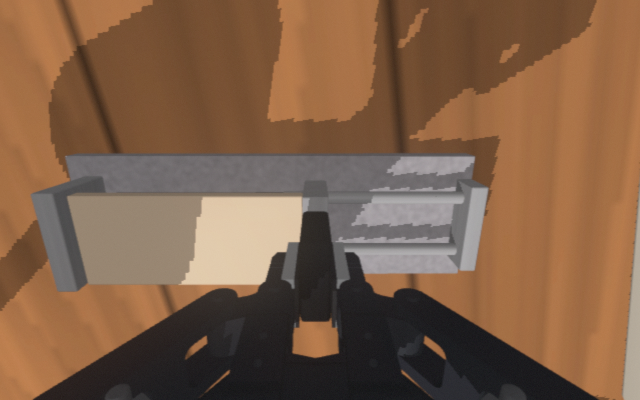

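Emit:
{"api": "carry_out", "payload": {"commands": [{"delta_pos":[0,-0.0005,0],"delta_rot":[0,0,0],"claw":5},{"delta_pos":[0,-0.001,0],"delta_rot":[0,0,0],"claw":5},{"delta_pos":[0,-0.001,0],"delta_rot":[0,0,0],"claw":5}]}}

```text
time: 20.13
eef_pos: [0.5607, -0.2894, 0.0879]
tcp_rot: [0.762, 0.647, -0.0, 0.001]
contact_force: [3.7, -0.9, -6.2]
opening: 0.153
```

```bash
python3 jaw.py
```

```text
jig x 0.0727 y -0.0005 z 0.0879 f jx 3.77 jy -0.3 z -6.16 open 0.153 torque [-0.09 -0.55  0.07] t 20.13
```

Emit:
{"api": "carry_out", "payload": {"commands": [{"delta_pos":[0,-0.0004,0],"delta_rot":[0,0,0],"claw":5},{"delta_pos":[0,-0.0008,0],"delta_rot":[0,0,0],"claw":5},{"delta_pos":[0,-0.0008,0],"delta_rot":[0,0,0],"claw":5}]}}

```text
time: 20.38
eef_pos: [0.5599, -0.2893, 0.0879]
tcp_rot: [0.762, 0.647, -0.0, 0.001]
contact_force: [3.8, -0.7, -5.2]
opening: 0.154
```

```bash
python3 jaw.py
```

```text
jig x 0.0718 y -0.0005 z 0.0879 f jx 3.91 jy -0.05 z -5.17 open 0.154 torque [-0.13 -0.56  0.02] t 20.38
```

Friction only (sliding + tile); the stop is not reached yet.

Emit:
{"api": "carry_out", "payload": {"commands": [{"delta_pos":[0,-0.0005,0],"delta_rot":[0,0,0],"claw":5},{"delta_pos":[0,-0.001,0],"delta_rot":[0,0,0],"claw":5},{"delta_pos":[0,-0.001,0],"delta_rot":[0,0,0],"claw":5}]}}

```text
time: 20.63
eef_pos: [0.5598, -0.2892, 0.0879]
tcp_rot: [0.762, 0.647, 0.001, 0.003]
contact_force: [6.3, -0.9, -8.1]
opening: 0.156
```

```bash
python3 jaw.py
```

```text
jig x 0.0717 y -0.0005 z 0.0879 f jx 6.36 jy 0.13 z -8.1 open 0.156 torque [-0.21 -0.94  0.07] t 20.63
```

Emit:
{"api": "carry_out", "payload": {"commands": [{"delta_pos":[0,-0.0012,0],"delta_rot":[0,0,0],"claw":5},{"delta_pos":[0,-0.0025,0],"delta_rot":[0,0,0],"claw":5},{"delta_pos":[0,-0.0025,0],"delta_rot":[0,0,0],"claw":5}]}}

```text
time: 20.88
eef_pos: [0.5597, -0.2892, 0.088]
tcp_rot: [0.763, 0.647, 0.003, 0.006]
contact_force: [13.1, -2.2, -11.1]
opening: 0.154
```

```bash
python3 jaw.py
```

```text
jig x 0.0716 y -0.0005 z 0.088 f jx 13.28 jy -0.06 z -11.13 open 0.154 torque [-0.23 -1.56  0.1 ] t 20.88
```

Emit:
{"api": "carry_out", "payload": {"commands": [{"delta_pos":[0,0,0],"delta_rot":[0,0,0],"claw":16},{"delta_pos":[0,0,0],"delta_rot":[0,0,0],"claw":20},{"delta_pos":[0,0,0],"delta_rot":[0,0,0],"claw":26},{"delta_pos":[0,0,0],"delta_rot":[0,0,0],"claw":34},{"delta_pos":[0,0,0],"delta_rot":[0,0,0],"claw":42},{"delta_pos":[0,0,0],"delta_rot":[0,0,0],"claw":42}], "force": 20}}

```text
time: 21.38
eef_pos: [0.5596, -0.2894, 0.0885]
tcp_rot: [0.763, 0.647, 0.003, 0.006]
contact_force: [0.3, -0.3, 0.9]
opening: 0.417
```

```bash
python3 jaw.py
```

```text
jig x 0.0716 y -0.0007 z 0.0885 f jx 0.37 jy -0.24 z 0.88 open 0.417 torque [-0.04  0.01  0.04] t 21.38
```

Emit:
{"api": "carry_out", "payload": {"commands": [{"delta_pos":[0,0,-0.01],"delta_rot":[0,0,0],"claw":42},{"delta_pos":[0,0,-0.03],"delta_rot":[0,0,0],"claw":42},{"delta_pos":[0,0,-0.055],"delta_rot":[0,0,0],"claw":42},{"delta_pos":[0,0,-0.08],"delta_rot":[0,0,0],"claw":42},{"delta_pos":[0,0,-0.1],"delta_rot":[0,0,0],"claw":42},{"delta_pos":[0,0,-0.11],"delta_rot":[0,0,0],"claw":42},{"delta_pos":[0,0,-0.11],"delta_rot":[0,0,0],"claw":42},{"delta_pos":[0,0,-0.11],"delta_rot":[0,0,0],"claw":42}]}}

```text
time: 22.05
eef_pos: [0.5583, -0.2888, 0.1989]
tcp_rot: [0.763, 0.647, 0.003, 0.006]
contact_force: [-0.6, 0.3, -0.4]
opening: 0.423
```

```bash
python3 wr.py w20
python3 - <<'E'
from g import *
from fit import box,rect
W0=np.load("pics/w20.npy");W=W0-jo; L=np.stack([W@JX,W@JY,W[...,2]],-1)
def q(m,n): print(n,m.sum(),np.percentile(L[m],[1,50,99],axis=0).round(4).tolist())
q((abs(L[...,2]-.094)<.005)&(abs(L[...,1])<.05)&(L[...,0]>.05)&(L[...,0]<.14),"grip")
m=(abs(L[...,2]-.048)<.0035)&(abs(L[...,1])<.035)&(L[...,0]>-.064)&(L[...,0]<.0635); q(m,"tile"); print(cv2.minAreaRect((L[m][:,:2]*1000).astype(np.float32)))
P=L[m];A=np.c_[P[:,0],P[:,1],np.ones(len(P))]; print("plane",np.linalg.lstsq(A,P[:,2],rcond=None)[0].round(4))
p,d=ctrl.read_camera("scene"); cv2.imwrite("pics/s20.png",cv2.resize(p[:,:,::-1],None,fx=1.25,fy=1.25)); Cs=cloud("scene",d)
rect(box(Cs,.47,.53,-.17,-.08,.02,.07),"pot")
rect(box(Cs,.5,.6,.09,.16,.02,.07),"beaker")
rect(box(Cs,.575,.62,.17,.32,.08,.15),"far"); rect(box(Cs,.47,.54,.17,.32,.08,.15),"near")
E
```

```text
[ 0.5583 -0.2888  0.1989] [0.7626 0.6469 0.0028 0.0063] 0.423 [-0.6  0.3 -0.4] 22.05
grip 872 [[0.0649, -0.0186, 0.0912], [0.072, 0.0014, 0.0938], [0.0783, 0.0199, 0.0954]]
tile 8335 [[-0.0626, -0.0285, 0.0463], [-0.001, 0.0002, 0.048], [0.062, 0.0264, 0.0496]]
((-0.2501411437988281, -1.3565254211425781), (127.4868392944336, 56.34228515625), 0.014136052690446377)
plane [-0.0004 -0.0004  0.048 ]
pot 282 [ 503.6 -125.8] [33.3 34.7] 70.02 zmed 0.0537
beaker 233 [563.  121.9] [37.2 39.6] 35.31 zmed 0.0397
far 148 [603.8 240.8] [56.6  9.7] 79.58 zmed 0.0989
near 132 [514.3 255. ] [44.6 10.8] 77.62 zmed 0.1002
```

View pics/w20.png

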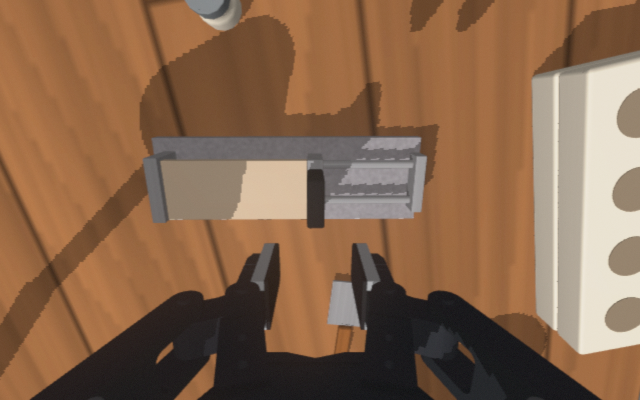

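View pics/s20.png

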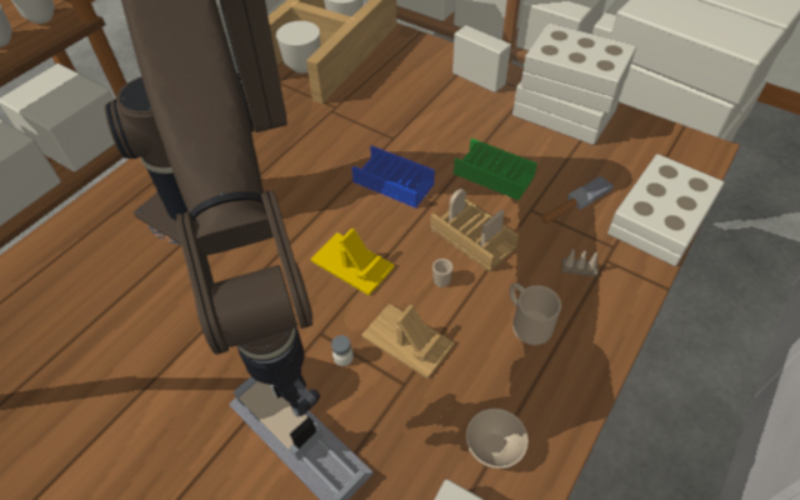

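```bash
python3 -c "
from plant import ctrl
print(ctrl.sign_off())"
```

```text
the job is handed in; nothing more can be done
None
```

The tallest tile now lies flat on the jig bed, clamped between the end stop and the jaw. I handed the job in at about 22 s. The sign-off gives no verdict.

- **Moves:** I drew the tile up out of the middle slot by its top edge, leaned it on the plain rest and let go. I then took it by its two long sides, laid it on the bed and let go. Finally I drew the jaw in until it stopped against the tile, pressing at about 13 N, then opened the gripper and lifted clear.
- **Clamp:** The jaw grip is 72 mm from the jig's centre, which is where it should be for a 130 mm tile. The tile is 0.01° off square and level to within 0.03°. Its top is at 48 mm, so it rests on the bed. It is about 1.4 mm off centre across the bed.
- **Other things in the scene:** The beaker, the pot and the far (short) tile are within 0.5 mm of where they started. The near (arched) tile read 1.5 mm nearer the robot. That camera's readings of this tile scatter by about that much, and nothing touched it as far as I could tell.
- **Disagreement:** The scene camera put things 2–4 mm further to the robot's right (towards −y) than the top camera did. The wrist camera agreed with the top camera to about 1 mm, so I used those two.

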